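Load a chilli paste cartridge into the ratchet press

TASK

Load the paste press on the table: flip its yellow-tabbed pawl up off the teeth so that it stays leaning back by itself, then pull the toothed rod all the way back by its red grip. Then take the red cartridge out of the blue basket and, with its white nose downhill, lower it in hand (do not drop it) into the sloping cradle. Finally push the rod forward until it holds the cartridge home against the front plate and flip the pawl back down onto the teeth; leave the pots and the jar where they are.

Things in the scene. Friction and masses are not known exactly. Their poses are not given: they have to be found in the camera images.
- cradle: Sloping cradle of the paste press (steel, on a fixed stand). x axis: centre line of cartridge and rod, uphill, 30 degrees above level; z square off the slope, y level across it. Origin on that line at the inner face of the aluminium front plate, at the low end, 80 mm over the table. A cartridge that is home has its centre at x = 42, y = 0, z = 0 mm. Rod guide at x 108 to 132, 34 mm wide, up to z = 17
- cradle_seat (a point): Where the cartridge's centre is when home (cradle x = 42 mm). Two rails 8 mm thick, 30 mm apart, 21 mm below the centre line, x 0 to 100, carry it; beside them is free room for fingers. The front plate (x -8 to 0, y +-28, z -28 to +14) has a notch 32 mm wide, open at the top, for the nose
- rod (a joint): Withdrawal of the toothed rod along cradle +x (uphill), m: 0 fully forward (face of its black follower disc, 34 mm wide, at cradle x = 8 mm), 0.092 back at the stop (face at x = 100). Stays where left (about 3 N friction, 250 g). Saw teeth on top of its 12 mm bar, 10 mm apart, 6 mm high, pass forward under the lowered pawl but not back. Against a cartridge that is home it reads 0.076
- rod_grip (a point): Point to hold on the red upright grip at the rear end of the rod: the grip is 16 mm wide (cradle y), 20 mm long (cradle x) and rises square off the slope; this point is 30 mm above the rod's centre line and 18 mm below the top of the grip; it moves with the rod
- pawl (a joint): Angle of the pawl (rad): 0 to 0.18 down on the teeth, 1.0 flipped up against its stop, leaning towards the cradle's low end. No spring, only its 60 g weight: beyond about 0.6 it falls over to the stop and stays, below that it falls down onto the teeth
- pawl_tab (a point): Point to hold on the pawl's yellow thumb tab: a plate 10 mm wide (cradle y), 14 mm along the slope and 36 mm high on the brass bail that straddles the rod. The point is 10 mm below the tab's top edge and, pawl at 0, 34 mm uphill of the pivot and 31 mm off the slope from it. Fingers beside the tab must not reach over 20 mm below this point (arms of the bail, 38 mm apart outside)
- pawl_pivot (a point): Axis of the pawl on the rod's guide, parallel to the cradle's y axis, at cradle x = 122, z = 5 mm. Lifting turns the tab from the uphill side over to the downhill side
- cartridge_center (a point): Centre of the cartridge, a loose rigid red cylinder 44 mm across and 84 mm long with white end bands and a white nose 24 mm across and 14 mm long at its -x end, 180 g. Its x axis runs along the cylinder, from the nose to the rear. It starts lying level, 31 mm over the table, in the blue basket
- cartridge_nose (a point): Tip of the cartridge's white nose, 56 mm from the centre on its axis
- basket: Light blue perforated basket, fixed, 200 x 140 mm outside and 50 mm high, walls and floor 4 mm; origin at the centre of its underside, x along its length. Two low ribs (top 14 mm over the table) carry the cartridge along the basket's x, near the middle; about 44 mm are free on either side of it
- pot_a: Bystander: open steel pot, 100 mm across, 70 mm high; origin under its centre
- pot_b: Bystander: open aluminium cup, 84 mm across, 60 mm high; origin under its centre
- jar: Bystander: amber jar with black cap, 70 mm across, 90 mm high; origin under its centre
Not all that is in view belongs to the job. What is meant by the part that bears cartridge_center is not purple, and is the larger of those in its own colour.

How it is judged:
On the way, in this order (a step that is already met when the one before it is completed fails the run):
1. the pawl is flipped up and stays leaning back on its own, untouched (value of joint pawl above 0.85 rad and contact force between the fingers and cradle below 0.3 N), for 0.2 s.
2. the rod is pulled back to within 6 mm of its stop while the pawl is up (value of joint rod above 0.086 m and value of joint pawl above 0.85 rad), for 0.2 s.
3. the cartridge, still held by the fingers, lies along the cradle (within 9 degrees, nose downhill) in front of the follower disc and within 5 mm of the centre line (contact force between the fingers and cartridge above 0.5 N and angle between the x axis of cartridge_center and the x axis of cradle, either way round below 0.157 rad and x of cartridge_nose in the frame of cradle below 0 m and x of cartridge_center in the frame of cradle below 0.06 m and y of cartridge_center in the frame of cradle between -0.005 and 0.005 m and z of cartridge_center in the frame of cradle below 0.005 m), for 0.1 s.
At the end, for the whole second after the job is handed in: The cartridge lies still in the cradle, nose downhill, centre within 3 mm of home along the slope, 4 mm across and above, within 6 degrees of its line; the rod is forward against it (reads under 0.0805; 0.076 is contact); the pawl is down on the teeth (under 0.22) (x of cartridge_center in the frame of cradle between 0.039 and 0.045 m and y of cartridge_center in the frame of cradle between -0.004 and 0.004 m and z of cartridge_center in the frame of cradle below 0.004 m and x of cartridge_nose in the frame of cradle below 0 m and angle between the x axis of cartridge_center and the x axis of cradle, either way round below 0.1 rad and value of joint rod below 0.0805 m and value of joint pawl below 0.22 rad and linear speed of cartridge below 0.02 m/s); the robot touches nothing.
It fails at once if a pot or the jar is moved by more than 20 mm (distance of any of pot_a, pot_b, jar from where it was at the start of the episode above 0.02 m).
It also fails if it takes over 72 s, if anything falls off the work surface, if the arm or the gripper's body presses on something with over 40 N, if the wrist force passes 120 N, or if a joint passes its speed limit or range.

ROBOT

A 6-joint arm with a two-finger parallel gripper is mounted at the origin on the work surface. World frame = base frame: x ahead of the robot, y to its left, z up, the work surface at z = 0. Lengths are in m, angles in rad, forces in N, time in s.
With the tool pointing down it reaches from about 0.35 to 0.975 m from the base axis. Payload 4.9 kg.
Tool frame: the origin (TCP) lies at the very end of the fingers, on their centre line; the grasp point (between the pads) lies 19 mm behind it; z points along the fingers, y is the line along which they close (so a half turn about z gives the same grasp; the last joint's range is limited). The gripper opens to 85 mm and grips with 20 to 120 N. Pads are 22 mm wide; open, the fingers measure 114 mm over their backs; the gripper's body (76 mm by 85 mm) begins 54 mm behind the grasp point. The pads swing forward as they close: fully open they stand 13 mm farther back than shut.
Start: joints at [-1.405, 0.053, 1.613, -0, 1.476, -0.119], TCP at [0.176, -0.6, 0.231] pointing down, gripper open.
Joint ranges: [-3.01, 3.01], [-1.01, 2.22], [0.06, 2.58], [-1.02, 4.17], [0.09, 2.62], [-3.14, 3.14]. Speed limits (rad/s): [2.57, 2.57, 3.14, 3.14, 3.14, 3.14].

INTERFACE

Orientations are given as a unit quaternion [w, x, y, z].
In Python, from plant import manip gives the robot as it stands.
- The arm moves only by the tool play_rows, never from a script. Its argument "series" is a list that holds one entry, the list of rows, each a list of 7 numbers: the shift along the world's x, y, z in m, then the turn, a rotation vector about the world's x, y, z in degrees, then the opening, from 0 (shut) to 1 (fully open). In form: [[[dx, dy, dz, rx, ry, rz, grip], ...]]. A call has 1 to 10 rows; each row shifts and turns the commanded pose from where the row before left it; what a row does not reach is not made up. A row lasts 1/10 s, in which the tool goes at most 50 mm and 8.59 degrees, less where a joint would pass 70% of its speed; a pose out of reach is approached as far as the arm can. A call with a gripper value outside its range is refused whole. The fingers move at their own pace and stop on an object; the grip force is fixed at half the most. Time passes only in rows, so rows that do not move let the fingers close. It gives the time, the measured TCP pose, the force, the opening and the grip force at its end, in the units of the state.
- manip.state(): the state, without advancing time (a new reading comes with each control period).
- manip.grab_frame(name): name is "side" or "top" or "wrist"; returns a dict with "frame" (420x560x3 uint8, blue, green, red), "mtx" (3x3 intrinsics, pixels), "R" (3x3) and "t" (3): a world point X has camera coordinates R X + t. Camera axes: x right, y down, z forward; pixel columns grow to the right and rows downward; lengths in m; the calibration is good to about 2 mm. The wrist camera is an equidistant fisheye: a pixel r from the principal point sees the ray r / f radians off the axis. A picture is of the moment at which its call begins. There is no depth.
- manip.job_done(): hands the job in; it is judged then, once.
The state is a dict: "time": time; "joint_pos": joint angles; "joint_vel": joint speeds; "joint_efforts": joint torques, N m; "tool_pos": TCP position; "tool_rot": TCP orientation; "contact_force": force on the tool from outside, world axes, zero at the start; "ft_torque": the same for the moment, N m; "gripper_width": opening from 0.0 (shut) to 1.0 (fully open); "grasp_force": force on a finger pad.
Only numpy, scipy, OpenCV 4.12 (cv2) and the standard library are available. Lean on these libraries where they do the work, as an engineer would, in place of code of your own. Each camera call takes 0.05 s, during which the arm holds its last target. There are 200 camera calls.

## Working session

There is one attempt and no reset: what is moved stays moved. The work goes in short steps, Python scripts to look and compute and a tool call to move; the robot and the scene stay as the last step left them, time stands still between calls to the robot, and variables do not carry over. Pictures are saved under pics/ and viewed, at most 10 in all, crops included, and the job is handed in when it is done.

Besides the shell and the picture viewer there is one more tool, called in YAML: its name, and indented under it one key for each argument. play_rows: Moves the arm, as the interface text tells. Its arguments: {"type":"object","properties":{"series":{"type":"array"}},"required":["series"]}

```bash
ls; mkdir -p pics; cat > h.py <<'E'
import numpy as np, cv2, pickle
from plant import manip
def grab(n,tag):
    d=manip.grab_frame(n); cv2.imwrite(f'pics/{tag}.png',d['frame']); pickle.dump(d,open(f'pics/{tag}.pkl','wb')); return d
def load(tag): return pickle.load(open(f'pics/{tag}.pkl','rb'))
def ray(d,u,v):
    K=np.array(d['mtx']);R=np.array(d['R']);t=np.array(d['t']).ravel()
    c=np.linalg.inv(K)@[u,v,1.]; return -R.T@t,(R.T@c)/np.linalg.norm(c)
def plane(d,u,v,z):
    o,r=ray(d,u,v); return o+r*(z-o[2])/r[2]
def tri(rs):
    A=0;b=0
    for o,r in rs:
        P=np.eye(3)-np.outer(r,r);A=A+P;b=b+P@o
    return np.linalg.solve(A,b)
def proj(d,X):
    c=np.array(d['R'])@np.asarray(X)+np.array(d['t']).ravel(); p=np.array(d['mtx'])@c; return p[:2]/p[2]
E
python3 - <<'E'
from h import *
a=grab('top','top0');b=grab('side','side0')
for d in(a,b):print(np.round(d['mtx'],1).tolist(),np.round(d['R'],3).tolist(),np.round(d['t'],3).tolist())
print({k:v for k,v in manip.state().items()})
E
```

```text
pics
[[420.5, 0.0, 284.1], [0.0, 420.5, 216.3], [0.0, 0.0, 1.0]] [[-0.0, -0.999, 0.034], [-0.982, -0.006, -0.189], [0.189, -0.033, -0.981]] [0.017, 0.568, 1.033]
[[483.2, 0.0, 278.8], [0.0, 483.2, 202.9], [0.0, 0.0, 1.0]] [[-0.954, -0.298, -0.01], [-0.21, 0.695, -0.688], [0.212, -0.654, -0.726]] [0.522, 0.176, 1.432]
{'time': 0.1, 'joint_pos': array([-1.40498885e+00,  5.32768082e-02,  1.61417398e+00, -1.85106475e-05,
        1.47597421e+00, -1.19004870e-01]), 'joint_vel': array([-0.0016544 ,  0.00032505, -0.00255601,  0.00157418, -0.00019386,
        0.00074883]), 'joint_efforts': array([ 3.05841404e-04, -3.94900632e+01, -3.71364319e+01, -1.07892270e-04,
        3.86163840e-03, -3.00466809e-06]), 'tool_pos': array([ 0.17550957, -0.59926327,  0.23018432]), 'tool_rot': array([-9.15705115e-04,  9.89876824e-01,  1.41926157e-01, -3.06480696e-05]), 'contact_force': array([-0.00898207, -1.12750578, -0.62946805]), 'ft_torque': array([-0.02176923,  0.00059376, -0.04137965]), 'grasp_force': 0.0, 'gripper_width': 1.0004076937261368}
```

View pics/top0.png

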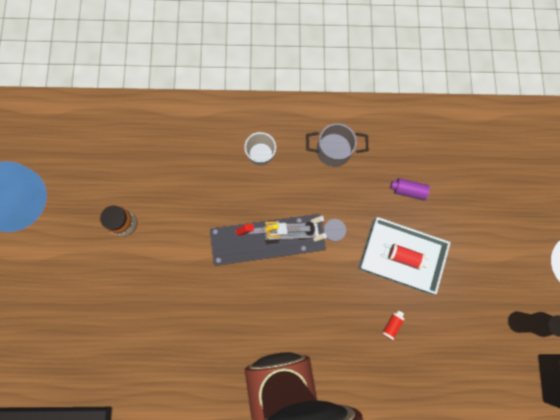

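View pics/side0.png

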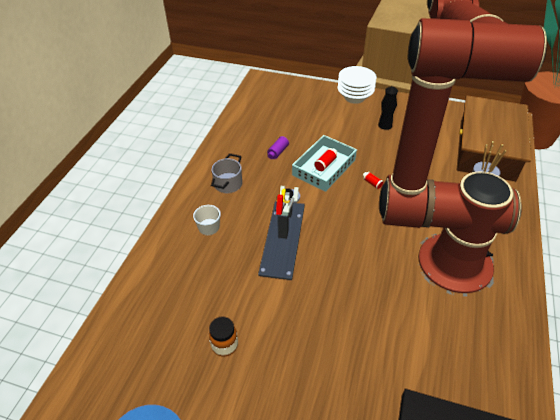

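Cartridge candidates in the top view: red in the basket at (407,257), small red on the table at (394,325) and purple at (412,189). I choose (407,257), since it is red, the larger of the reds, and in the basket. Next I check it in a close crop along with the press.

```bash
python3 - <<'E'
from h import *
a=load('top0')['frame'];b=load('side0')['frame']
def c(f,x,y,w,h,s):return cv2.resize(f[y:y+h,x:x+w],None,fx=s,fy=s,interpolation=cv2.INTER_CUBIC)
o=np.zeros((600,800,3),np.uint8)
o[:300,:560]=c(a,205,205,140,75,4)
o[300:600,:400]=c(a,355,215,100,75,4)
o[300:600,400:800]=c(b,255,175,80,60,5)
cv2.imwrite('pics/crop0.png',o)
E
```

```text
(no output)
```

View pics/crop0.png

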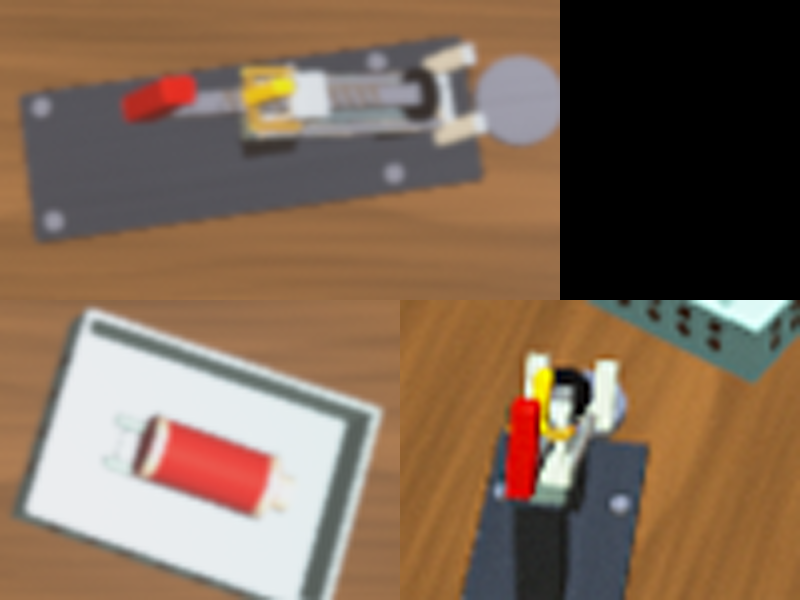

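The crop confirms the basket red (crop (210,465)) is a full cartridge. It also shows the press pointing left, with the grip at top px (245,229), the tab at (272,228) and the plate prongs at (321,218) and (324,236). Measuring these.

```bash
cat >> h.py <<'E'
def mask(f,lo,hi):
    h=cv2.cvtColor(f,cv2.COLOR_BGR2HSV); return cv2.inRange(h,np.array(lo),np.array(hi))
def red(f): return mask(f,(0,170,110),(6,255,255))|mask(f,(174,170,110),(180,255,255))
def blobs(m,n=20):
    k,l,s,c=cv2.connectedComponentsWithStats(m); return [(int(s[i,4]),s[i,:4].tolist(),np.round(c[i],1).tolist()) for i in range(1,k) if s[i,4]>=n]
def pts(m,box):
    x,y,w,h=box; mm=m[y:y+h,x:x+w]; v,u=np.nonzero(mm); return np.c_[u+x,v+y].astype(np.float32)
E
python3 - <<'E'
from h import *
a=load('top0');b=load('side0')
for n,d in(('top',a),('side',b)):
    print(n,'red',blobs(red(d['frame'])));print('yel',blobs(mask(d['frame'],(22,150,150),(33,255,255)),8))
for p in[(321,218.5),(324,236.2)]:print('prong',plane(a,*p,.09))
print('tab',plane(a,272.5,227.5,.2),'disc',plane(a,310,228,.1))
print('baseplate',[plane(a,205+u/4,205+v/4,.006).round(3) for u,v in[(20,97),(455,38),(483,180),(38,242)]])
print('basket rim',[plane(a,355+u/4,215+(v-300)/4,.05).round(3) for u,v in[(88,310),(382,410),(15,515)]])
m=red(a['frame']);
for s,bx,c in blobs(m):
    r=cv2.minAreaRect(pts(m,bx));P=[plane(a,*q,.035) for q in cv2.boxPoints(r)];print(np.round(P,3).tolist(),np.round(np.mean(P,0),3))
E
```

```text
top red [(119, [236, 224, 17, 11], [244.4, 228.9]), (321, [395, 247, 27, 20], [408.0, 256.6]), (225, [384, 316, 19, 21], [393.1, 325.6])]
yel [(50, [266, 223, 12, 8], [271.8, 227.0])]
side red [(530, [438, 0, 52, 19], [464.0, 7.3]), (2073, [473, 17, 71, 41], [507.8, 38.1]), (1236, [422, 19, 50, 36], [446.9, 35.6]), (160, [318, 150, 18, 17], [327.6, 157.0]), (45, [315, 162, 9, 9], [318.6, 166.0]), (109, [365, 173, 16, 13], [372.1, 178.7]), (21, [377, 182, 6, 7], [379.8, 184.9]), (721, [434, 182, 36, 35], [449.3, 200.4]), (36, [514, 190, 4, 31], [515.9, 205.0]), (564, [388, 192, 39, 23], [407.5, 204.0]), (119, [276, 194, 7, 21], [279.1, 204.5]), (42, [465, 197, 36, 13], [482.5, 205.5]), (122, [499, 200, 14, 20], [507.8, 212.6]), (1112, [419, 235, 75, 57], [454.2, 269.2])]
yel [(40, [282, 189, 7, 14], [284.0, 195.8])]
prong [ 0.55603078 -0.07274372  0.09      ]
prong [ 0.5113486  -0.07947385  0.09      ]
tab [0.51435469 0.04916351 0.2       ] disc [ 0.53014256 -0.04388537  0.1       ]
baseplate [array([0.541, 0.215, 0.006]), array([ 0.583, -0.077,  0.006]), array([ 0.486, -0.094,  0.006]), array([0.444, 0.2  , 0.006])]
basket rim [array([ 0.567, -0.225,  0.05 ]), array([ 0.502, -0.414,  0.05 ]), array([ 0.434, -0.172,  0.05 ])]
[[0.537, 0.147, 0.035], [0.556, 0.104, 0.035], [0.538, 0.096, 0.035], [0.519, 0.139, 0.035]] [0.538 0.122 0.035]
[[0.461, -0.268, 0.035], [0.494, -0.281, 0.035], [0.472, -0.342, 0.035], [0.44, -0.329, 0.035]] [ 0.467 -0.305  0.035]
[[0.28, -0.232, 0.035], [0.319, -0.256, 0.035], [0.304, -0.283, 0.035], [0.265, -0.259, 0.035]] [ 0.292 -0.258  0.035]
```

play_rows:
  series:
    - [[0.027,0.04,0.012,0,0,8.2,1],[0.027,0.04,0.012,0,0,8.2,1],[0.027,0.04,0.012,0,0,8.2,1],[0.027,0.04,0.012,0,0,8.2,1],[0.027,0.04,0.012,0,0,8.2,1],[0.027,0.04,0.012,0,0,8.2,1],[0.027,0.04,0.012,0,0,8.2,1],[0.027,0.04,0.012,0,0,8.2,1],[0.027,0.04,0.012,0,0,8.2,1],[0.027,0.04,0.012,0,0,8.2,1]]

```text
time: 1.1
tool_pos: [0.4461, -0.1978, 0.3514]
tool_rot: [-0.0, 0.652, 0.758, -0.0]
contact_force: [0.8, -0.0, -0.1]
gripper_width: 1.001
grasp_force: 0.0
```

play_rows:
  series:
    - [[0.02,0.04,0,0,0,0,0],[0.02,0.04,0,0,0,0,0],[0.02,0.04,0,0,0,0,0],[0.01,0.04,0,0,0,0,0],[0,0.02,0,0,0,0,0],[0,0,0,0,0,0,0],[0,0,0,0,0,0,0]]

```text
time: 1.8
tool_pos: [0.5154, -0.0198, 0.3509]
tool_rot: [-0.0, 0.654, 0.757, -0.0]
contact_force: [-1.1, 0.5, -0.2]
gripper_width: 0.001
grasp_force: 0.0
```

```bash
python3 - <<'E'
from h import *
a=load('top0');b=load('side0')
print('tab',tri([ray(a,271.8,227),ray(b,284,195.8)]),'grip',tri([ray(a,244.4,228.9),ray(b,279.1,204.5)]))
d=grab('wrist','w1'); s=manip.state();print(s['tool_pos'],s['tool_rot'],s['joint_pos'])
print(np.round(d['mtx'],1).tolist(),np.round(d['R'],3).tolist(),'cam pos',-np.array(d['R']).T@np.array(d['t']).ravel())
E
```

```text
tab [0.51621228 0.05029696 0.17943794] grip [0.50943602 0.11083086 0.2061393 ]
[ 0.51542364 -0.02039339  0.350975  ] [-6.56104225e-05  6.54127011e-01  7.56384653e-01 -3.25380288e-04] [-1.83621848e-01 -2.52240431e-01  1.70049643e+00 -4.99177027e-04
  1.69377855e+00 -3.28423439e-01]
[[325.2, 0.0, 281.9], [0.0, 325.2, 209.3], [0.0, 0.0, 1.0]] [[0.989, 0.146, -0.001], [0.14, -0.948, 0.285], [0.04, -0.282, -0.959]] cam pos [0.50458321 0.05204221 0.49364282]
```

View pics/w1.png

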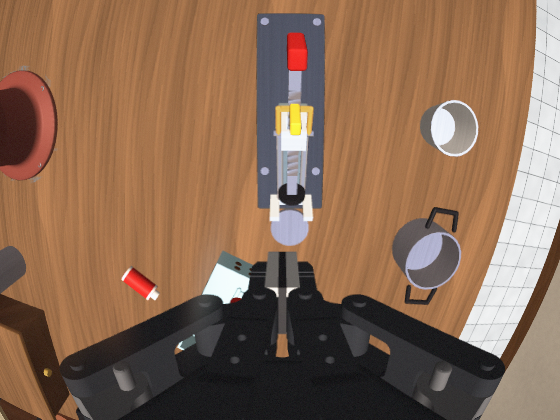

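The wrist view shows the grip at (297,50), the tab at (295,118), the disc at (291,194) and the prongs at (276,208) and (308,208). The press is upright in the image, so its yaw matches the tool.

```bash
cat >> h.py <<'E'
def wray(d,u,v):
    K=np.array(d['mtx']);R=np.array(d['R']);t=np.array(d['t']).ravel()
    p=np.array([u-K[0,2],v-K[1,2]]);r=np.hypot(*p);th=r/K[0,0]
    c=np.r_[p/max(r,1e-9)*np.sin(th),np.cos(th)]; return -R.T@t,R.T@c
def wplane(d,u,v,z):
    o,r=wray(d,u,v); return o+r*(z-o[2])/r[2]
E
python3 - <<'E'
from h import *
d=load('w1');a=load('top0');b=load('side0');f=d['frame']
hsv=cv2.cvtColor(f,cv2.COLOR_BGR2HSV)
y=mask(f,(22,150,150),(33,255,255));r=red(f)
print('yel',blobs(y,8));print('red',blobs(r))
w=mask(f[190:225,260:325],(0,0,170),(180,90,255));print('white',[(s,[bx[0]+260,bx[1]+190]+bx[2:],[c[0]+260,c[1]+190]) for s,bx,c in blobs(w,8)])
c=f[10:230,235:345];cv2.imwrite('pics/w1c.png',cv2.resize(c,None,fx=2.7,fy=2.7,interpolation=cv2.INTER_CUBIC))
print('base corners',[wplane(d,*p,.006).round(4) for p in[(257,14),(327,14),(325,208),(257,208)]])
E
```

```text
yel [(316, [290, 104, 11, 31], [294.8, 119.3]), (72, [301, 107, 12, 27], [308.2, 117.7]), (51, [277, 109, 6, 25], [277.9, 119.7])]
red [(705, [287, 33, 21, 38], [296.4, 51.7]), (435, [124, 269, 30, 30], [138.3, 283.1])]
white [(44, [287, 190, 9, 5], [291.1, 192.0]), (879, [269, 194, 45, 31], [290.1, 212.4])]
base corners [array([0.4444, 0.2025, 0.006 ]), array([0.5474, 0.219 , 0.006 ]), array([ 0.5918, -0.0795,  0.006 ]), array([ 0.4862, -0.0951,  0.006 ])]
```

View pics/w1c.png

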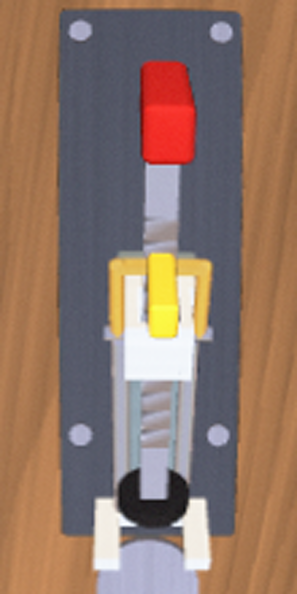

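```bash
python3 - <<'E'
from h import *
from scipy.optimize import least_squares
d=load('w1');a=load('top0')
C=lambda u,v:(235+u/2.7,10+v/2.7)
def cr(p,X):
    ps,ox,oy=p[:3];u=np.array([np.cos(ps),np.sin(ps),0]);c,s=np.cos(np.pi/6),.5
    ex=c*u+[0,0,s];ez=-s*u+[0,0,c];ey=np.cross(ez,ex);return np.array([ox,oy,.08])+X[0]*ex+X[1]*ey+X[2]*ez
def tabp(th,l=0,xo=0): # point shifted along tab by l, along slope by xo
    c,s=np.cos(th),np.sin(th);x,z=.034+xo,.031+l;return np.array([.122+c*x-s*z,0,.005+s*x+c*z])
def obs(p):
    return [(wray(d,*C(152.3,550)),(-.004,0,.014)),(wray(d,*C(169.5,133)),(p[3],0,.048)),
     (wray(d,*C(94.5,550)),(-.004,.028,.014)),(wray(d,*C(210.5,550)),(-.004,-.028,.014)),
     (wray(d,*C(165.5,323)),tabp(p[4],.010)),(wray(d,*C(160.5,356)),(.120,0,.017)),
     (ray(a,321,218.5),(-.004,-.022,.014)),(ray(a,324,236.2),(-.004,.022,.014)),(wray(d,*C(153,488)),(.010,0,.0))]
def res(p):
    o=[]
    for (q,r),X in obs(p):
        w=cr(p,X)-q;o+=list((w-r*(w@r))*1e3)
    return o+[(p[4]-.1)*10]
s=least_squares(res,[1.717,.532,-.066,.235,.1],loss='soft_l1');p=s.x;print(p,np.degrees(p[0]));print(np.round(np.reshape(res(p)[:-1],(-1,3)),1))
np.save('cr.npy',p)
for n,X in(('grip',(p[3],0,.03)),('tab',tabp(p[4])),('tabup',tabp(1.0)),('pivot',(.122,0,.005)),('seat',(.042,0,0))):print(n,np.round(X,4),cr(p,X).round(4))
E
```

```text
[ 1.70885404  0.53292273 -0.0614606   0.2153715   0.16110455] 97.91012429773276
[[ -0.3  -0.9   0.2]
 [  0.5   0.1   0. ]
 [ -0.5  -0.7   0.2]
 [ -0.4  -1.1   0.3]
 [ -0.2   0.1  -0. ]
 [ -1.3   6.5  -0.6]
 [  0.2   3.9  -0.4]
 [  1.3   4.6  -0.4]
 [  1.  -10.6   2.5]]
grip [0.2154 0.     0.03  ] [0.5093 0.1084 0.2137]
tab [0.1506 0.     0.0411] [0.5178 0.0474 0.1908]
tabup [0.1143 0.     0.0504] [0.5228 0.0116 0.1808]
pivot [0.122 0.    0.005] [0.5187 0.0407 0.1453]
seat [0.042 0.    0.   ] [ 0.5279 -0.0254  0.101 ]
```

```bash
cat >> h.py <<'E'
def cr(p,X):
    ps,ox,oy=p[:3];u=np.array([np.cos(ps),np.sin(ps),0]);c,s=np.cos(np.pi/6),.5
    ex=c*u+[0,0,s];ez=-s*u+[0,0,c];ey=np.cross(ez,ex);return np.array([ox,oy,.08])+X[0]*ex+X[1]*ey+X[2]*ez
def tabp(th,l=0,xo=0):
    c,s=np.cos(th),np.sin(th);x,z=.034+xo,.031+l;return np.array([.122+c*x-s*z,0,.005+s*x+c*z])
E
python3 - <<'E'
from h import *
from scipy.optimize import least_squares
d=load('w1');a=load('top0');b=load('side0')
C=lambda u,v:(235+u/2.7,10+v/2.7)
def obs(p):
    return [(wray(d,*C(169.5,133)),(p[3],0,.048)),
     (wray(d,*C(94.5,562)),(-.004,.028,.014)),(wray(d,*C(210.5,562)),(-.004,-.028,.014)),
     (wray(d,*C(165.5,323)),tabp(p[4],.010)),(wray(d,*C(160.5,352)),(.120,0,.017)),
     (ray(a,321,218.5),(-.004,-.022,.014)),(ray(a,324,236.2),(-.004,.022,.014)),(ray(b,284,195.8),tabp(p[4],-.002))]
def res(p):
    o=[]
    for (q,r),X in obs(p):
        w=cr(p,X)-q;o+=list((w-r*(w@r))*1e3)
    return o+[(p[4]-.1)*10]
s=least_squares(res,[1.717,.532,-.066,.235,.1],loss='soft_l1');p=s.x;print(p,np.degrees(p[0]));print(np.round(np.reshape(res(p)[:-1],(-1,3)),1))
np.save('cr.npy',p)
for n,X in(('grip',(p[3],0,.03)),('tab',tabp(p[4])),('tabup',tabp(1.0)),('pivot',(.122,0,.005)),('seat',(.042,0,0))):print(n,np.round(X,4),cr(p,X).round(4))
E
```

```text
[ 1.71190025  0.53350499 -0.06620243  0.22039767  0.03570638] 98.08465922939402
[[ 0.   0.   0. ]
 [-0.7  0.4 -0.1]
 [-0.8  0.1 -0.2]
 [-0.9  1.9 -0.1]
 [-0.8  0.3 -0.1]
 [ 0.7 -0.7  0.2]
 [ 1.8 -0.2  0.3]
 [ 4.6 -4.2  5.2]]
grip [0.2204 0.     0.03  ] [0.5088 0.1079 0.2162]
tab [0.1549 0.     0.0372] [0.5173 0.0482 0.1896]
tabup [0.1143 0.     0.0504] [0.5231 0.0069 0.1808]
pivot [0.122 0.    0.005] [0.519  0.0359 0.1453]
seat [0.042 0.    0.   ] [ 0.5284 -0.0302  0.101 ]
```

play_rows:
  series:
    - [[-0.001,0.047,0,0,0,0,0],[-0.001,0.047,-0.01,0,0,0,0],[0,0,-0.04,0,0,0,0],[0,0,-0.04,0,0,0,0],[0,0,-0.04,0,0,0,0],[0,0,-0.02,0,0,0,0],[0,0,-0.014,0,0,0,0],[0,0,0,0,0,0,0]]

```text
time: 2.65
tool_pos: [0.5125, 0.0732, 0.1851]
tool_rot: [-0.001, 0.655, 0.756, -0.001]
contact_force: [0.3, 0.3, -0.3]
gripper_width: -0.003
grasp_force: 0.0
```

play_rows:
  series:
    - [[0.001,-0.009,0.001,0,0,0,0],[0.001,-0.009,0.003,0,0,0,0],[0.001,-0.009,0.003,0,0,0,0],[0.001,-0.009,0.003,0,0,0,0],[0.001,-0.009,0.003,0,0,0,0],[0,-0.002,0.003,0,0,0,0],[0,0,0,0,0,0,0]]

```text
time: 3.35
tool_pos: [0.5189, 0.0267, 0.204]
tool_rot: [0.0, 0.654, 0.756, 0.0]
contact_force: [0.8, 0.5, 0.6]
gripper_width: 0.002
grasp_force: 0.0
```

```bash
python3 - <<'E'
from h import *
d=grab('wrist','w2');s=manip.state();print(s['tool_pos'],s['contact_force'])
cv2.imwrite('pics/w2c.png',cv2.resize(d['frame'][0:300,150:430],None,fx=2,fy=2))
E
```

```text
[0.51874386 0.02706698 0.2036479 ] [-0.13434528 -0.54492043  0.71819762]
```

View pics/w2c.png

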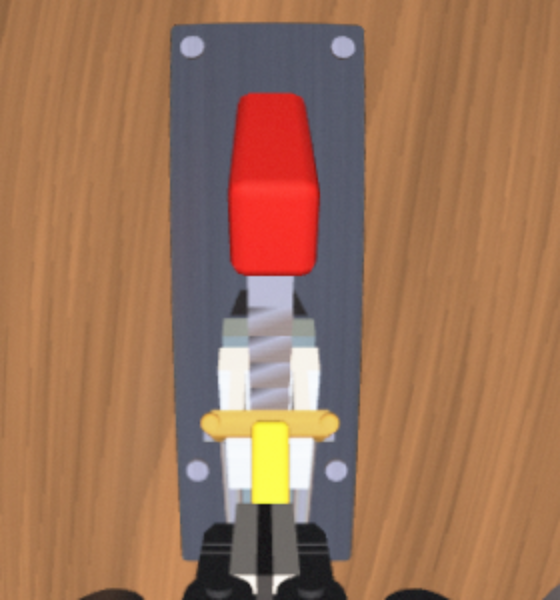

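The crop shows the pawl flipped: the bail is upright at crop (270,425) and the tab leans downhill at (270,462). Next I recheck the grip position from this view.

play_rows:
  series:
    - [[0,0,0.04,0,0,0,0.3],[0,0,0.04,0,0,0,0.8],[0,0.01,0.01,0,0,0,0.8],[0,0,0,0,0,0,0.8]]

```text
time: 3.8
tool_pos: [0.5196, 0.0381, 0.2959]
tool_rot: [0.002, 0.653, 0.757, 0.002]
contact_force: [0.1, -0.0, -0.2]
gripper_width: 0.682
grasp_force: 0.0
```

```bash
python3 - <<'E'
from h import *
d=load('w2');p=np.load('cr.npy')
print('top',cr(p,(p[3],0,.048)),wplane(d,150+275/2,228/2,cr(p,(p[3],0,.048))[2]), 'tip prong n/a')
print('tab edge',cr(p,tabp(1.0,.01)),manip.state()['tool_pos'])
E
```

```text
top [0.51003703 0.0990091  0.23176806] [0.50990002 0.09930271 0.23176806] tip prong n/a
tab edge [ 0.52453171 -0.00303168  0.18122665] [0.51961194 0.03814634 0.29592292]
```

play_rows:
  series:
    - [[-0.005,0.035,0,0,0,0,0.6],[-0.005,0.034,0,0,0,0,0.6],[0,0,-0.04,0,0,0,0.6],[0,0,-0.04,0,0,0,0.6],[0,0,-0.017,0,0,0,0.6],[0,0,0,0,0,0,0],[0,0,0,0,0,0,0],[0,0,0,0,0,0,0],[0,0,0,0,0,0,0],[0,0,0,0,0,0,0]]

```text
time: 4.8
tool_pos: [0.509, 0.1063, 0.1968]
tool_rot: [0.0, 0.654, 0.756, 0.001]
contact_force: [0.6, 1.0, -4.1]
gripper_width: 0.179
grasp_force: 61.0
```

play_rows:
  series:
    - [[-0.0012,0.0087,0.005,0,0,0,0],[-0.0012,0.0087,0.005,0,0,0,0],[-0.0012,0.0087,0.005,0,0,0,0],[-0.0012,0.0087,0.005,0,0,0,0],[-0.0012,0.0087,0.005,0,0,0,0],[-0.0012,0.0087,0.005,0,0,0,0],[-0.0012,0.0087,0.005,0,0,0,0],[-0.0012,0.0087,0.005,0,0,0,0],[-0.0012,0.0087,0.005,0,0,0,0],[0,0,0,0,0,0,0]]

```text
time: 5.8
tool_pos: [0.4992, 0.1721, 0.2349]
tool_rot: [0.01, 0.656, 0.755, -0.012]
contact_force: [16.9, -46.3, -23.0]
gripper_width: 0.176
grasp_force: 61.4
```

play_rows:
  series:
    - [[0,0,0,0,0,0,0],[0,0,0,0,0,0,0]]

```text
time: 6.0
tool_pos: [0.4992, 0.1721, 0.235]
tool_rot: [0.009, 0.656, 0.754, -0.012]
contact_force: [15.5, -44.2, -22.9]
gripper_width: 0.176
grasp_force: 61.4
```

```bash
python3 - <<'E'
from h import *
d=grab('wrist','w3');e=grab('top','t3')
o=np.zeros((600,800,3),np.uint8)
o[:600,:400]=cv2.resize(d['frame'][100:400,180:380],None,fx=2,fy=2)
o[:320,400:800]=cv2.resize(e['frame'][190:270,230:330],None,fx=4,fy=4,interpolation=cv2.INTER_CUBIC)
cv2.imwrite('pics/c3.png',o)
E
```

```text
(no output)
```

View pics/c3.png

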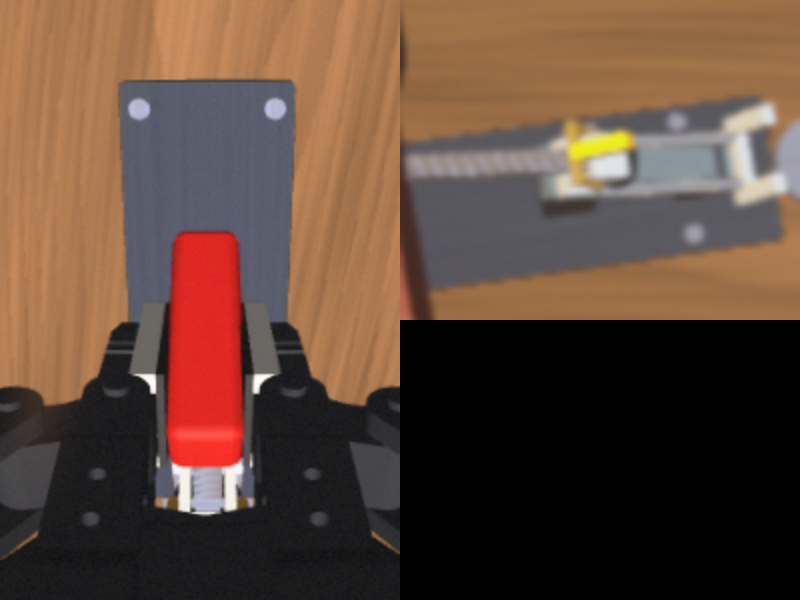

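Crop c3 shows the disc back against the guide, an empty cradle, and the pawl leaning downhill at (600,145). The rod is at its stop after 77 mm, so it started about 15 mm withdrawn. Now I release it and go look at the basket.

play_rows:
  series:
    - [[0,0,0,0,0,0,0.7],[0,0,0,0,0,0,0.7],[0,0,0,0,0,0,0.7],[0,0,0.04,0,0,0,0.7],[0,0,0.04,0,0,0,0.7],[0,-0.04,0.03,0,0,0,1],[0,-0.05,0.0,0,0,0,1],[0,-0.05,0,0,0,0,1]]

```text
time: 6.9
tool_pos: [0.4983, 0.0448, 0.3548]
tool_rot: [0.002, 0.652, 0.758, 0.002]
contact_force: [0.7, -1.3, 1.0]
gripper_width: 1.0
grasp_force: 0.0
```

play_rows:
  series:
    - [[-0.003,-0.049,0,0,0,0,1],[-0.003,-0.049,0,0,0,0,1],[-0.003,-0.049,0,0,0,-4,1],[-0.003,-0.049,0,0,0,-4,1],[-0.003,-0.049,0,0,0,-4,1],[-0.003,-0.049,0,0,0,-4,1],[-0.003,-0.049,0,0,0,-4,1],[-0.003,-0.049,0,0,0,-4,1],[-0.003,-0.02,0,0,0,-4,1],[0,0,0,0,0,0,1]]

```text
time: 7.9
tool_pos: [0.4709, -0.3691, 0.3517]
tool_rot: [0.0, 0.818, 0.575, 0.0]
contact_force: [0.7, 0.2, -0.4]
gripper_width: 0.998
grasp_force: 0.0
```

```bash
python3 - <<'E'
from h import *
d=grab('wrist','w4');e=grab('top','t4');s=manip.state();print(s['tool_pos'],s['tool_rot'],s['joint_pos'])
o=np.zeros((560,800,3),np.uint8)
o[:420,:560]=d['frame']
o[:320,560:]=cv2.resize(e['frame'][195:275,225:330],(240,320)) if 0 else 0
o[420:560,:420]=cv2.resize(e['frame'][205:275,210:420][:, :210],(420,140))
cv2.imwrite('pics/c4.png',o[:,:560])
E
```

```text
[ 0.47151197 -0.36666941  0.35205223] [1.89692613e-04 8.17000018e-01 5.76637278e-01 6.19791702e-04] [-7.86053884e-01 -5.64371236e-02  1.52372249e+00  1.16360832e-03
  1.67372343e+00 -4.44351450e-01]
```

View pics/c4.png

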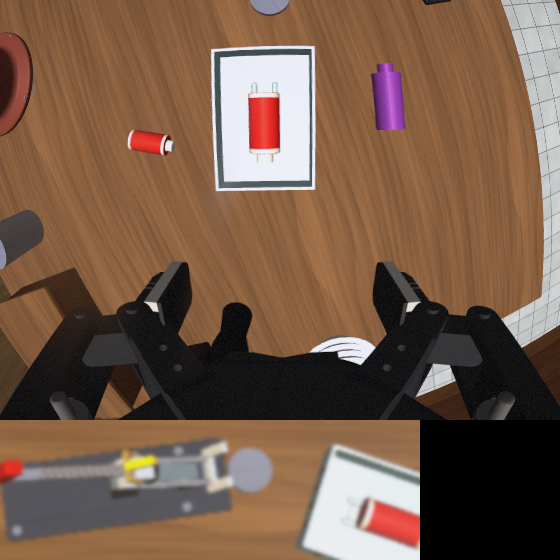

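The view shows the cartridge at (264,123), with ribs showing at its top end. The white thing at the bottom end (264,157) could be the nose or more ribs. I check that numerically.

```bash
python3 - <<'E'
from h import *
d=load('w4');f=d['frame']
for v in list(range(80,98,2))+list(range(146,168,2)):print(v,[''.join('%x'%(c//16) for c in f[v,u]) for u in range(248,282,2)])
m=red(f);
for s,bx,c in blobs(m):
  if abs(c[0]-264)<20 and c[1]<200:
    P=pts(m,bx);r=cv2.minAreaRect(P);print(s,bx,c,r)
    bp=cv2.boxPoints(r);W=np.array([wplane(d,*q,.036) for q in bp]);print(W.round(4),W.mean(0))
    e=[W[i]-W[(i+1)%4] for i in(0,1)];
    for x in e:print(np.linalg.norm(x),np.degrees(np.arctan2(x[1],x[0])))
    for q in [(264,122),(264.5,162),(263.5,93)]:print(wplane(d,*q,.031))
E
```

```text
80 ['fee', 'fee', 'fee', 'fee', 'fee', 'fee', 'fee', 'fee', 'fee', 'fee', 'fee', 'fee', 'fee', 'fee', 'fee', 'fee', 'fee']
82 ['fee', 'fee', 'fee', 'ddc', 'fee', 'fee', 'fee', 'fee', 'fee', 'fee', 'fee', 'fee', 'fee', 'ddb', 'edd', 'fee', 'fee']
84 ['fee', 'fee', 'ddb', 'fed', 'cca', 'fee', 'fee', 'fee', 'fee', 'fee', 'fee', 'ffe', 'cca', 'ffe', 'ddb', 'fee', 'fee']
86 ['fee', 'fee', 'ddb', 'fee', 'cca', 'fee', 'fee', 'fee', 'fee', 'fee', 'fee', 'ffe', 'cca', 'fee', 'ddb', 'fee', 'fee']
88 ['fee', 'fee', 'ddb', 'fee', 'bb9', 'fee', 'fee', 'fee', 'fee', 'fee', 'fee', 'fee', 'cca', 'fee', 'ddb', 'fee', 'ffe']
90 ['fee', 'fee', 'ddb', 'fee', 'cba', 'fee', 'fee', 'fee', 'fee', 'fee', 'fee', 'fee', 'cca', 'fee', 'ddb', 'fee', 'fee']
92 ['fee', 'eee', 'bbc', 'eee', 'aac', 'ede', 'ede', 'dde', 'dce', 'cbe', 'dde', 'dde', '89c', 'aad', 'aab', 'eee', 'fee']
94 ['9ab', 'bce', 'eee', 'eee', 'fee', 'fee', 'fee', 'fee', 'fee', 'fee', 'fee', 'eee', 'eee', 'dee', 'bcd', '89a', 'eee']
96 ['9ab', 'cde', 'dee', 'eee', 'eee', 'fee', 'fee', 'fee', 'eee', 'eee', 'eee', 'dee', 'dde', 'cde', 'abd', '89a', 
[... 1084 characters left out ...]
e', 'eee', 'ffe', 'ffe', 'ffe', 'ffe']
164 ['fee', 'ffe', 'ffe', 'ffe', 'ffe', 'ffe', 'ffe', 'ffe', 'ffe', 'ffe', 'ffe', 'ffe', 'ffe', 'ffe', 'ffe', 'ffe', 'fee']
166 ['ffe', 'ffe', 'ffe', 'ffe', 'ffe', 'ffe', 'ffe', 'ffe', 'ffe', 'ffe', 'ffe', 'ffe', 'ffe', 'ffe', 'ffe', 'ffe', 'ffe']
1475 [249, 98, 30, 51] [263.8, 122.5] ((263.5, 123.0), (50.0, 29.0), 90.0)
[[ 0.4606 -0.2617  0.036 ]
 [ 0.4984 -0.2759  0.036 ]
 [ 0.4743 -0.3424  0.036 ]
 [ 0.4359 -0.3282  0.036 ]] [ 0.46730352 -0.30204593  0.036     ]
0.040307028952175764 159.45615833834952
0.07068506417291237 70.11665950876696
[ 0.46824599 -0.30101585  0.031     ]
[ 0.44898233 -0.35522724  0.031     ]
[ 0.48179819 -0.26185183  0.031     ]
```

The lower end has a shaded 15 px wide cylinder, about 24 mm. That is the nose, pointing away from the press at about 250°. Its centre is at (0.468, -0.3025) with the axis at 70°, which matches the tool yaw.

play_rows:
  series:
    - [[-0.0035,0.034,-0.02,0,0,0,1],[0,0.03,-0.035,0,0,0,1],[0,0,-0.049,0,0,0,1],[0,0,-0.049,0,0,0,1],[0,0,-0.049,0,0,0,1],[0,0,-0.04,0,0,0,1],[0,0,-0.037,0,0,0,1],[0,0,-0.02,0,0,0,1],[0,0,0,0,0,0,1]]

```text
time: 8.9
tool_pos: [0.4659, -0.2998, 0.0491]
tool_rot: [-0.003, 0.817, 0.577, -0.001]
contact_force: [0.2, 0.3, 0.3]
gripper_width: 0.992
grasp_force: 0.0
```

```bash
python3 - <<'E'
from h import *
d=grab('wrist','w5');s=manip.state();print(s['tool_pos'],s['contact_force']);f=d['frame']
m=red(f);print([b for b in blobs(m,100)])
for s,bx,c in blobs(m,800): 
  if 200<c[0]<360: print(cv2.minAreaRect(pts(m,bx)))
# finger midline: project
print(wplane(d,281.9,209,0.09))
E
```

```text
[ 0.46724056 -0.30126981  0.05160687] [ 0.56674458 -0.43852883  0.52621695]
[(9861, [246, 196, 84, 136], [287.5, 262.4]), (1750, [9, 241, 57, 52], [36.0, 265.2])]
((287.5, 263.5), (82.99998474121094, 134.99996948242188), 0.0)
[ 0.47967677 -0.26003775  0.09      ]
```

```bash
python3 - <<'E'
from h import *
d=load('w5')
for q in[(287.5,263),(287.5,196),(287.5,331)]:print(wplane(d,*q,.053))
print([wplane(d,*q,.031+.0) for q in[(246,263),(329,263)]])
s=manip.state();print(s['tool_pos'])
E
```

```text
[ 0.46945545 -0.2961607   0.053     ]
[ 0.48016027 -0.26536824  0.053     ]
[ 0.45619703 -0.3345651   0.053     ]
[array([ 0.44455958, -0.29886647,  0.031     ]), array([ 0.48771186, -0.3140906 ,  0.031     ])]
[ 0.46724056 -0.30126981  0.05160687]
```

play_rows:
  series:
    - [[0.001,0.001,-0.02,0,0,0,1],[0,0,-0.017,0,0,0,1],[0,0,0,0,0,0,1],[0,0,0,0,0,0,0],[0,0,0,0,0,0,0],[0,0,0,0,0,0,0],[0,0,0,0,0,0,0],[0,0,0,0,0,0,0]]

```text
time: 9.75
tool_pos: [0.4682, -0.3029, 0.0175]
tool_rot: [-0.0, 0.817, 0.576, -0.001]
contact_force: [-5.3, 2.6, 10.0]
gripper_width: 0.494
grasp_force: 60.1
```

play_rows:
  series:
    - [[0,0,0.01,0,0,0,0],[0,0,0.03,0,0,0,0],[0,0,0.045,0,0,0,0],[0,0,0.045,0,0,0,0],[0,0,0.045,0,0,0,0],[0,0,0.045,0,0,0,0],[0,0.0,0.0,0,0,0,0]]

```text
time: 10.45
tool_pos: [0.4715, -0.3051, 0.2454]
tool_rot: [0.008, 0.818, 0.576, 0.002]
contact_force: [1.0, -0.3, -0.8]
gripper_width: 0.494
grasp_force: 61.4
```

```bash
python3 - <<'E'
from h import *
d=grab('wrist','w6');s=manip.state();print(s['tool_pos'],s['tool_rot'],s['contact_force'],s['gripper_width'])
m=red(d['frame']);o=[b for b in blobs(m,800) if 200<b[2][0]<360][0];print(o,cv2.minAreaRect(pts(m,o[1])))
# rear top rim / axial position relative to TCP using rays on plane through cart. top (z = tcp+?)
tz=s['tool_pos'][2]
x,y,w,h=o[1]
R=np.array([wplane(d,o[2][0],v,tz+.039) for v in(y,y+h)]);print(R,np.linalg.norm(R[0]-R[1]),R.mean(0)-s['tool_pos'])
E
```

```text
[ 0.47019299 -0.30403863  0.24117991] [0.00493891 0.8175385  0.57585123 0.00132908] [-0.61134542  0.54922217 -1.38308257] 0.4924494312710467
(13017, [229, 210, 106, 148], [281.9, 283.6]) ((283.4731140136719, 284.24346923828125), (145.48199462890625, 105.3339614868164), 88.3316650390625)
[[ 0.48409233 -0.26676985  0.28017991]
 [ 0.46130833 -0.33052661  0.28017991]] 0.06770550452949566 [0.00250733 0.00539039 0.039     ]
```

```bash
python3 - <<'E'
from h import *
from scipy.spatial.transform import Rotation as Ro
p=np.load('cr.npy');s=manip.state()
A=cr(p,(.044,0,.0665));B=cr(p,(.044,0,-.0135));print(A,B,A-s['tool_pos'],B-A)
q=s['tool_rot'];R0=Ro.from_quat([q[1],q[2],q[3],q[0]])
ex=cr(p,(1,0,0))-cr(p,(0,0,0));ez=cr(p,(0,0,1))-cr(p,(0,0,0));ey=np.cross(ez,ex)
T=Ro.from_matrix(np.c_[ex,-ey,-ez])
Rz=Ro.from_rotvec([0,0,p[0]-np.arctan2(*R0.as_matrix()[:2,0][::-1])])
print(np.degrees(Rz.as_rotvec()),np.degrees((T*(Rz*R0).inv()).as_rotvec()),s['tool_pos'])
E
```

```text
[ 0.53282218 -0.06139556  0.15959069] [ 0.52719673 -0.02179311  0.09030866] [ 0.06262919  0.24264306 -0.08158922] [-0.00562545  0.03960245 -0.06928203]
[ 0.          0.         27.76603786] [29.82532392  4.78013659  0.14317291] [ 0.47019299 -0.30403863  0.24117991]
```

play_rows:
  series:
    - [[0.0078,0.0303,0,0,0,3.47,0],[0.0078,0.0303,0,0,0,3.47,0],[0.0078,0.0303,0,0,0,3.47,0],[0.0078,0.0303,0,0,0,3.47,0],[0.0078,0.0303,0,0,0,3.47,0],[0.0078,0.0303,0,0,0,3.47,0],[0.0078,0.0303,0,0,0,3.47,0],[0.0078,0.0303,0,0,0,3.47,0],[0,0,0,0,0,0,0]]

```text
time: 11.4
tool_pos: [0.5302, -0.057, 0.2335]
tool_rot: [-0.002, 0.654, 0.757, -0.0]
contact_force: [0.4, -1.1, -1.4]
gripper_width: 0.493
grasp_force: 61.3
```

play_rows:
  series:
    - [[0,0,0,4.97,0.8,0,0],[0,0,0,4.97,0.8,0,0],[0,0,0,4.97,0.8,0,0],[0,0,0,4.97,0.8,0,0],[0,0,0,4.97,0.8,0,0],[0,0,0,4.97,0.8,0,0],[0,0,-0.04,0,0,0,0],[0,0,-0.03,0,0,0,0],[0,0,0,0,0,0,0],[0,0,0,0,0,0,0]]

```text
time: 12.4
tool_pos: [0.53, -0.0602, 0.1647]
tool_rot: [-0.201, 0.633, 0.728, 0.167]
contact_force: [-0.5, -0.3, -0.5]
gripper_width: 0.494
grasp_force: 61.4
```

```bash
cat > st.py <<'E'
from h import *
from scipy.spatial.transform import Rotation as Ro
p=np.load('cr.npy');s=manip.state();O=cr(p,(0,0,0))
E=np.array([cr(p,v)-O for v in np.eye(3)])
q=s['tool_rot'];R0=Ro.from_quat([q[1],q[2],q[3],q[0]]);T=Ro.from_matrix(np.c_[E[0],-E[1],-E[2]])
print('cradle xyz mm',(1e3*E@(s['tool_pos']-O)).round(1),'world',s['tool_pos'].round(4),'rot err deg',np.degrees((T*R0.inv()).as_rotvec()).round(2),'F cradle',(E@s['contact_force']).round(1),'w',round(s['gripper_width'],3),'t',s['time'])
print(np.round(E,4).tolist())
E
python3 st.py; python3 - <<'E'
from h import *
d=grab('side','s7');e=grab('top','t7')
o=np.zeros((600,800,3),np.uint8)
o[:600,:400]=cv2.resize(d['frame'][140:260,240:320],None,fx=5,fy=5,interpolation=cv2.INTER_CUBIC)
cv2.imwrite('pics/c7.png',o[:,:400])
m=red(e['frame']);print(blobs(m))
E
```

```text
cradle xyz mm [47.9  2.6 70.1] world [ 0.53   -0.0602  0.1647] rot err deg [-0.19 -0.68 -0.09] F cradle [-0.5  0.5 -0.3] w 0.494 t 12.4
[[-0.1218, 0.8574, 0.5], [-0.9901, -0.1406, 0.0], [0.0703, -0.495, 0.866]]
[(135, [304, 213, 9, 19], [308.1, 221.8]), (317, [315, 212, 23, 19], [326.2, 220.1]), (137, [204, 225, 17, 12], [211.9, 230.2])]
```

play_rows:
  series:
    - [[0.0001,0.0084,-0.0183,0.2,0.7,0,0],[0.0001,0.0084,-0.0183,0,0,0,0],[-0.001,0.008,-0.014,0,0,0,0],[-0.0012,0.008,-0.0146,0,0,0,0],[0,0,0,0,0,0,0],[0,0,0,0,0,0,0]]

```text
time: 13.1
tool_pos: [0.5286, -0.027, 0.0999]
tool_rot: [-0.206, 0.633, 0.728, 0.164]
contact_force: [0.7, -0.2, -0.6]
gripper_width: 0.494
grasp_force: 61.4
```

```bash
python3 st.py|head -1; python3 - <<'E'
from h import *
d=grab('wrist','w8');cv2.imwrite('pics/w8c.png',cv2.resize(d['frame'][20:420,160:400],None,fx=1.5,fy=1.5))
E
```

```text
cradle xyz mm [44.2 -0.7 -2.5] world [ 0.5286 -0.027   0.0999] rot err deg [-0.33 -1.29 -0.17] F cradle [-0.6 -0.6 -0.3] w 0.494 t 13.1
```

View pics/w8c.png

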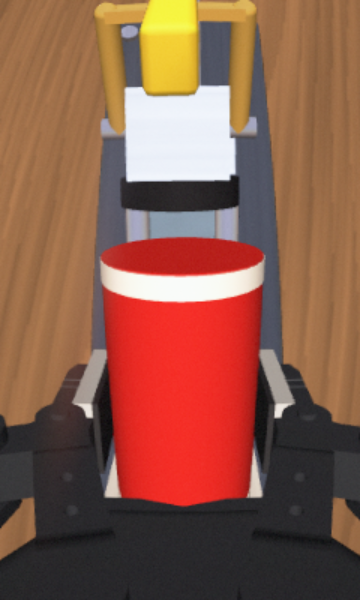

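The view shows the cartridge in line with the guide (rear centre at crop (183,255), guide at (180,135)) and clear of the disc. I lower it in small steps.

play_rows:
  series:
    - [[-0.0005,0.0014,-0.0026,-0.3,-1.3,0,0],[-0.0002,0.0015,-0.0026,0,0,0,0],[-0.0001,0.0008,-0.0014,0,0,0,0],[0,0,0,0,0,0,0]]

```text
time: 13.55
tool_pos: [0.5278, -0.0235, 0.0934]
tool_rot: [-0.196, 0.632, 0.73, 0.17]
contact_force: [-1.0, -0.4, -1.5]
gripper_width: 0.495
grasp_force: 61.4
```

```bash
python3 st.py|head -1
```

```text
cradle xyz mm [44.  -0.3 -9.9] world [ 0.5278 -0.0235  0.0934] rot err deg [-0.02  0.03 -0.14] F cradle [-1.   1.  -1.2] w 0.495 t 13.55
```

play_rows:
  series:
    - [[-0.0001,0.001,-0.0017,0,0,0,0],[0,0,0,0,0,0,0],[0,0,0,0,0,0,0]]

```text
time: 13.85
tool_pos: [0.5278, -0.0226, 0.0917]
tool_rot: [-0.196, 0.632, 0.73, 0.17]
contact_force: [-0.6, -0.5, -1.8]
gripper_width: 0.494
grasp_force: 61.4
```

play_rows:
  series:
    - [[-0.0001,0.001,-0.0017,0,0,0,0],[0,0,0,0,0,0,0],[0,0,0,0,0,0,0]]

```text
time: 14.15
tool_pos: [0.528, -0.022, 0.0907]
tool_rot: [-0.195, 0.632, 0.73, 0.17]
contact_force: [-1.4, -1.1, 3.4]
gripper_width: 0.493
grasp_force: 61.7
```

```bash
python3 st.py|head -1
```

```text
cradle xyz mm [ 44.   -0.8 -13. ] world [ 0.528  -0.022   0.0907] rot err deg [ 0.01  0.07 -0.14] F cradle [0.9 1.5 3.4] w 0.493 t 14.15
```

play_rows:
  series:
    - [[-0.0001,0.0005,-0.0009,0,0,0,0],[0,0,0,0,0,0,0],[0.0003,-0.0017,-0.001,0,0,0,0],[0.0003,-0.0017,-0.001,0,0,0,0],[0,0,0,0,0,0,0],[0,0,0,0,0,0,0]]

```text
time: 14.75
tool_pos: [0.528, -0.024, 0.0893]
tool_rot: [-0.197, 0.631, 0.73, 0.17]
contact_force: [-5.5, -1.1, 11.0]
gripper_width: 0.498
grasp_force: 62.6
```

```bash
python3 st.py|head -1
```

```text
cradle xyz mm [ 41.5  -0.5 -13.2] world [ 0.528  -0.024   0.0893] rot err deg [-0.17 -0.02 -0.22] F cradle [5.2 5.6 9.7] w 0.498 t 14.75
```

play_rows:
  series:
    - [[0,0,0,0,0,0,1],[0,0,0,0,0,0,1],[0,0,0,0,0,0,1],[0,0,0,0,0,0,1],[0.0021,-0.0148,0.026,0,0,0,1],[0.0021,-0.0148,0.026,0,0,0,1],[0.0021,-0.0148,0.026,0,0,0,1],[0.0021,-0.0148,0.026,0,0,0,1],[0,0,0.03,0,0,0,1],[0,0,0.04,0,0,0,1]]

```text
time: 15.75
tool_pos: [0.5358, -0.0838, 0.2605]
tool_rot: [-0.197, 0.633, 0.729, 0.169]
contact_force: [-0.3, -0.4, -0.5]
gripper_width: 0.999
grasp_force: 0.0
```

```bash
python3 st.py|head -1; python3 - <<'E'
from h import *
p=np.load('cr.npy')
print('grip',cr(p,(p[3]+.0768,0,.03)),'top',cr(p,(p[3]+.0768,0,.048)))
e=grab('top','t9');m=red(e['frame']);print(blobs(m))
print('yel',blobs(mask(e['frame'],(22,150,150),(33,255,255)),8),'exp tab up',proj(e,cr(p,tabp(1.))),'exp cart',proj(e,cr(p,(.042,0,.022))))
E
```

```text
cradle xyz mm [ 74.9   0.2 165.2] world [ 0.5358 -0.0838  0.2605] rot err deg [-0.11 -0.15 -0.09] F cradle [-0.6  0.4 -0.3] w 0.999 t 15.75
grip [0.49941749 0.17376937 0.2545796 ] top [0.50068322 0.16485882 0.27016806]
[(81, [288, 221, 7, 17], [291.3, 229.1]), (337, [298, 220, 23, 18], [308.8, 228.4]), (137, [204, 225, 17, 12], [211.9, 230.2])]
yel [(62, [273, 223, 15, 8], [279.5, 226.0])] exp tab up [291.10225432 225.17085083] exp cart [309.62757532 226.73575131]
```

```bash
python3 - <<'E'
from h import *
p=np.load('cr.npy');e=load('t9')
for th in(0,.04,.15,.6,.8,.9,1.0):print(th,proj(e,cr(p,tabp(th,.01,.007))).round(1),proj(e,cr(p,tabp(th,-.026,.007))).round(1))
print(proj(e,cr(p,(.122,0,.005))),proj(e,cr(p,(.084,0,0))))
E
```

```text
0 [271.8 226.3] [263.9 229.6]
0.04 [272.8 226.1] [264.3 229.4]
0.15 [275.6 225.6] [265.7 229. ]
0.6 [287.  224.3] [272.5 227.4]
0.8 [291.6 224.1] [276.1 226.8]
0.9 [293.6 224. ] [277.9 226.5]
1.0 [295.5 224. ] [279.7 226.3]
[277.98685737 229.37487718] [290.30461708 229.22454178]
```

```bash
python3 - <<'E'
from h import *
p=np.load('cr.npy')
def wproj(d,X):
    c=np.array(d['R'])@np.asarray(X)+np.array(d['t']).ravel();th=np.arccos(c[2]/np.linalg.norm(c));K=d['mtx'];k=c[:2]/np.linalg.norm(c[:2]);return np.array([K[0][2],K[1][2]])+K[0][0]*th*k
d8=load('w8');d2=load('w2');d1=load('w1')
Y=lambda f:blobs(mask(f,(22,150,150),(33,255,255)),30)
for n,d in(('w1',d1),('w2',d2),('w8',d8)):
    print(n,Y(d['frame']))
    for th in(0,.1,.6,.8,1.0):print(th,[wproj(d,cr(p,tabp(th,l,x))).round(0).tolist() for l in(.01,-.026) for x in(.007,-.007)])
    print('guide edge lo',wproj(d,cr(p,(.108,0,.017))),'hi',wproj(d,cr(p,(.132,0,.017))),'pivot',wproj(d,cr(p,(.122,.019,.005))))
E
```

```text
w1 [(316, [290, 104, 11, 31], [294.8, 119.3]), (72, [301, 107, 12, 27], [308.2, 117.7]), (51, [277, 109, 6, 25], [277.9, 119.7])]
0 [[296.0, 119.0], [295.0, 132.0], [295.0, 100.0], [294.0, 113.0]]
0.1 [[296.0, 125.0], [295.0, 137.0], [295.0, 103.0], [294.0, 114.0]]
0.6 [[295.0, 156.0], [295.0, 161.0], [295.0, 120.0], [295.0, 126.0]]
0.8 [[295.0, 167.0], [294.0, 168.0], [295.0, 129.0], [295.0, 132.0]]
1.0 [[295.0, 175.0], [294.0, 173.0], [295.0, 138.0], [294.0, 137.0]]
guide edge lo [293.46632751 149.29976784] hi [294.07269283 130.35085329] pivot [275.65585655 132.04968714]
w2 [(758, [276, 210, 19, 42], [284.6, 230.5])]
0 [[286.0, 220.0], [286.0, 238.0], [285.0, 171.0], [285.0, 190.0]]
0.1 [[286.0, 232.0], [285.0, 247.0], [285.0, 177.0], [285.0, 194.0]]
0.6 [[285.0, 282.0], [285.0, 281.0], [285.0, 213.0], [285.0, 217.0]]
0.8 [[285.0, 295.0], [285.0, 287.0], [285.0, 229.0], [285.0, 226.0]]
1.0 [[285.0, 302.0], [285.0, 291.0], [285.0, 243.0], [285.0, 235.0]]
guide edge lo [284.51418773 242.50080787] hi [284.88525435 218.16208411] pivot [255.45009291 214.58757395]
w8 [(2564, [253, 10, 39, 73], [273.2, 47.3])]
0 [[275.0, -32.0], [275.0, 8.0], [278.0, 5.0], [279.0, 37.0]]
0.1 [[274.0, -25.0], [275.0, 19.0], [278.0, 4.0], [278.0, 37.0]]
0.6 [[273.0, 49.0], [274.0, 98.0], [277.0, 10.0], [278.0, 47.0]]
0.8 [[273.0, 95.0], [275.0, 134.0], [276.0, 22.0], [277.0, 57.0]]
1.0 [[274.0, 143.0], [276.0, 167.0], [276.0, 40.0], [277.0, 69.0]]
guide edge lo [279.00897924 138.40511254] hi [278.43946852  75.6247691 ] pivot [233.77840238 104.3012126 ]
```

Measured in three views (w2, w8, t9), the pawl sits at only about 0.6 rad: it balances and has not fallen to its stop. Step 1 therefore probably isn't met. To keep the order, I will move the rod about 12 mm forward, press the tab down to its stop, pull the rod back again, re-grasp the cartridge in the cradle, and then finish.

play_rows:
  series:
    - [[0,0,0.014,-4.97,-0.8,0,1],[0,0,0.014,-4.97,-0.8,0,1],[0,0,0.014,-4.97,-0.8,0,1],[-0.006,0.04,0.014,-4.97,-0.8,0,0.6],[-0.006,0.04,0.014,-4.97,-0.8,0,0.6],[-0.006,0.04,0,-4.97,-0.8,0,0.6],[-0.006,0.045,0,0,0,0,0.6],[-0.006,0.045,0,0,0,0,0.6],[-0.006,0.046,0,0,0,0,0.6],[0,0,0,0,0,0,0.6]]

```text
time: 16.8
tool_pos: [0.4992, 0.1769, 0.3309]
tool_rot: [0.003, 0.651, 0.759, 0.003]
contact_force: [-0.1, -0.4, 0.4]
gripper_width: 0.596
grasp_force: 0.0
```

```bash
python3 st.py|head -1; python3 - <<'E'
from h import *
d=grab('wrist','w10');m=red(d['frame']);print(blobs(m,100))
e=grab('top','t10');print('yel',blobs(mask(e['frame'],(22,150,150),(33,255,255)),8))
print(manip.state()['tool_rot'])
E
```

```text
cradle xyz mm [ 3.381e+02 -3.000e-01  9.450e+01] world [0.4992 0.1769 0.3309] rot err deg [29.68  4.87 -0.57] F cradle [-0.1  0.1  0.6] w 0.596 t 16.8
[(1469, [269, 184, 23, 69], [280.3, 218.9]), (305, [264, 325, 30, 23], [278.3, 337.4]), (102, [147, 368, 14, 13], [153.6, 374.1])]
yel [(64, [272, 223, 16, 8], [279.4, 226.0])]
[0.00403439 0.65263395 0.75766013 0.00194555]
```

play_rows:
  series:
    - [[0,-0.005,-0.04,0,0,0,0.6],[0,0,-0.04,0,0,0,0.6],[0,0,-0.013,0,0,0,0.6],[0,0,0,0,0,0,0],[0,0,0,0,0,0,0],[0,0,0,0,0,0,0],[0,0,0,0,0,0,0],[0.0007,-0.0051,-0.003,0,0,0,0],[0.0008,-0.0052,-0.003,0,0,0,0],[0,0,0,0,0,0,0]]

```text
time: 17.9
tool_pos: [0.5021, 0.1563, 0.2345]
tool_rot: [0.004, 0.654, 0.757, 0.002]
contact_force: [-4.2, -2.7, 0.0]
gripper_width: 0.172
grasp_force: 59.2
```

```bash
python3 st.py|head -1
```

```text
cradle xyz mm [ 2.719e+02 -2.000e-01  2.150e+01] world [0.5021 0.1563 0.2345] rot err deg [29.86  4.79 -0.12] F cradle [-1.8  4.5  1. ] w 0.172 t 17.9
```

play_rows:
  series:
    - [[0,0,0,0,0,0,0.6],[0,0,0,0,0,0,0.6],[0,0,0.045,0,0,0,0.6],[0,0,0.045,0,0,0,0.3],[0.007,-0.049,0,0,0,0,0],[0.007,-0.049,0,0,0,0,0],[0.007,-0.049,0,0,0,0,0],[0,0,-0.04,0,0,0,0],[0,0,-0.04,0,0,0,0],[0,0,-0.02,0,0,0,0]]

```text
time: 18.9
tool_pos: [0.5222, 0.0095, 0.2195]
tool_rot: [0.003, 0.654, 0.756, 0.002]
contact_force: [0.2, 0.8, -0.7]
gripper_width: 0.003
grasp_force: 0.0
```

play_rows:
  series:
    - [[0,-0.003,-0.01,0,0,0,0],[0,0,-0.01,0,0,0,0],[0,0,-0.008,0,0,0,0],[0,0,0,0,0,0,0]]

```text
time: 19.3
tool_pos: [0.5232, 0.0071, 0.1942]
tool_rot: [0.004, 0.654, 0.757, 0.002]
contact_force: [-0.3, -0.0, -0.4]
gripper_width: -0.006
grasp_force: 0.0
```

```bash
python3 st.py|head -1;python3 - <<'E'
from h import *
e=grab('wrist','w11');print('yel',blobs(mask(e['frame'],(22,150,150),(33,255,255)),8))
E
```

```text
cradle xyz mm [ 1.212e+02 -1.000e-01  6.190e+01] world [0.5232 0.0071 0.1942] rot err deg [29.8   4.81 -0.16] F cradle [-0.2  0.3 -0.4] w -0.006 t 19.3
yel [(11, [246, 170, 9, 5], [250.5, 171.2]), (1555, [272, 171, 22, 76], [282.4, 208.6]), (17, [310, 170, 9, 9], [315.1, 172.5])]
```

```bash
cat > pw.py <<'E'
from h import *
import sys
p=np.load('cr.npy')
def wproj(d,X):
    c=np.array(d['R'])@np.asarray(X)+np.array(d['t']).ravel();th=np.arccos(c[2]/np.linalg.norm(c));K=d['mtx'];k=c[:2]/np.linalg.norm(c[:2]);return np.array([K[0][2],K[1][2]])+K[0][0]*th*k
d=load(sys.argv[1]);print(blobs(mask(d['frame'],(22,150,150),(33,255,255)),8))
for th in(0,.2,.4,.5,.6,.7,.8,1.0):print(th,[wproj(d,cr(p,tabp(th,l,x))).round(0)[1] for l in(.01,-.026) for x in(.007,-.007)])
E
python3 pw.py w11; python3 - <<'E'
from h import *
d=load('w11');cv2.imwrite('pics/w11c.png',cv2.resize(d['frame'][60:360,180:390],None,fx=2,fy=2))
e=grab('side','s11')
E
```

```text
[(11, [246, 170, 9, 5], [250.5, 171.2]), (1555, [272, 171, 22, 76], [282.4, 208.6]), (17, [310, 170, 9, 9], [315.1, 172.5])]
0 [np.float64(183.0), np.float64(206.0), np.float64(136.0), np.float64(157.0)]
0.2 [np.float64(210.0), np.float64(226.0), np.float64(148.0), np.float64(166.0)]
0.4 [np.float64(235.0), np.float64(243.0), np.float64(163.0), np.float64(175.0)]
0.5 [np.float64(246.0), np.float64(250.0), np.float64(171.0), np.float64(180.0)]
0.6 [np.float64(255.0), np.float64(256.0), np.float64(179.0), np.float64(186.0)]
0.7 [np.float64(263.0), np.float64(260.0), np.float64(188.0), np.float64(191.0)]
0.8 [np.float64(270.0), np.float64(264.0), np.float64(196.0), np.float64(196.0)]
1.0 [np.float64(280.0), np.float64(269.0), np.float64(213.0), np.float64(206.0)]
```

View pics/w11c.png

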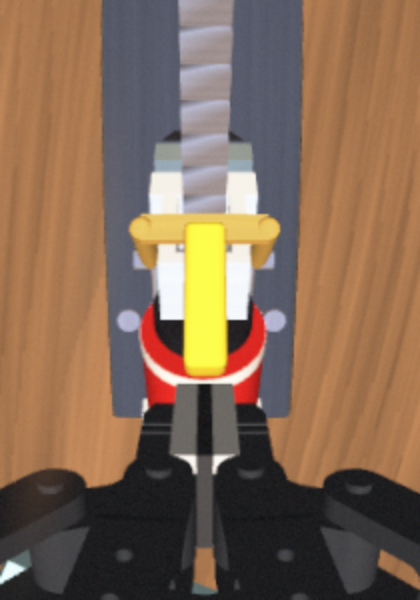

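The crop shows the crossbar at (205,228), uphill of the pivot pins (row 260), with the tab tip at (205,375) touching the finger's uphill side. The pawl is around 0.5 rad. I back off, measure it free, then push on its uphill face.

play_rows:
  series:
    - [[0.001,-0.006,0.0,0,0,0,0],[0,0,0.04,0,0,0,0],[0,0,0.03,0,0,0,0],[-0.004,0.03,0,0,0,0,0],[-0.005,0.036,0,0,0,0,0],[0,0,0,0,0,0,0]]

```text
time: 20.0
tool_pos: [0.5151, 0.0694, 0.2656]
tool_rot: [0.005, 0.652, 0.758, 0.003]
contact_force: [-0.6, -0.1, 0.3]
gripper_width: 0.002
grasp_force: 0.0
```

```bash
python3 st.py|head -1;python3 - <<'E'
from h import *
grab('wrist','w12');e=grab('top','t12');print('yel',blobs(mask(e['frame'],(22,150,150),(33,255,255)),8))
E
python3 pw.py w12
```

```text
cradle xyz mm [211.3  -0.9  92.3] world [0.5151 0.0694 0.2656] rot err deg [29.73  4.98 -0.32] F cradle [0.2 0.6 0.3] w 0.002 t 20.0
yel [(22, [273, 224, 7, 6], [276.1, 226.5])]
[(598, [258, 221, 44, 31], [279.5, 231.8])]
0 [np.float64(250.0), np.float64(262.0), np.float64(212.0), np.float64(224.0)]
0.2 [np.float64(266.0), np.float64(273.0), np.float64(222.0), np.float64(230.0)]
0.4 [np.float64(280.0), np.float64(283.0), np.float64(232.0), np.float64(237.0)]
0.5 [np.float64(286.0), np.float64(287.0), np.float64(238.0), np.float64(241.0)]
0.6 [np.float64(292.0), np.float64(290.0), np.float64(243.0), np.float64(244.0)]
0.7 [np.float64(296.0), np.float64(292.0), np.float64(249.0), np.float64(248.0)]
0.8 [np.float64(300.0), np.float64(294.0), np.float64(254.0), np.float64(251.0)]
1.0 [np.float64(305.0), np.float64(296.0), np.float64(264.0), np.float64(257.0)]
```

play_rows:
  series:
    - [[0.004,-0.03,0.03,0,0,0,0],[0.005,-0.035,0.01,0,0,0,0],[0.005,-0.035,0,0,0,0,0],[0,0,0,0,0,0,0],[0,0,0,0,0,0,0]]

```text
time: 20.6
tool_pos: [0.5291, -0.0345, 0.3041]
tool_rot: [0.004, 0.655, 0.756, 0.002]
contact_force: [0.2, 0.7, 0.5]
gripper_width: 0.002
grasp_force: 0.0
```

```bash
cat >> pw.py <<'E'
f=d['frame'];print('pivot pin pred',wproj(d,cr(p,(.122,.019,.005))),'guide lo/hi',wproj(d,cr(p,(.108,0,.017))),wproj(d,cr(p,(.132,0,.017))))
u=int(round(wproj(d,cr(p,(.108,0,.03)))[0]))
print('col',u,[(v,''.join('%x'%(c//16) for c in f[v,u])) for v in range(110,230,4)])
br=mask(f,(14,90,90),(24,255,255));
x0=u-40;mm=br[80:260,x0:u+40];b=[(s,[bx[0]+x0,bx[1]+80]+bx[2:],c) for s,bx,c in blobs(mm,15)];print('brass',b)
E
python3 st.py|head -1;python3 - <<'E'
from h import *
grab('wrist','w13');e=grab('top','t13');print('yel',blobs(mask(e['frame'],(22,150,150),(33,255,255)),8))
E
python3 pw.py w13
```

```text
cradle xyz mm [ 1.398e+02 -1.000e-01  1.780e+02] world [ 0.5291 -0.0345  0.3041] rot err deg [2.98e+01 4.74e+00 1.00e-02] F cradle [ 0.8 -0.3  0.1] w 0.002 t 20.6
yel [(52, [267, 224, 13, 7], [272.8, 227.1])]
[(633, [261, 85, 40, 38], [280.8, 100.3])]
0 [np.float64(97.0), np.float64(113.0), np.float64(78.0), np.float64(93.0)]
0.2 [np.float64(112.0), np.float64(126.0), np.float64(84.0), np.float64(97.0)]
0.4 [np.float64(128.0), np.float64(138.0), np.float64(91.0), np.float64(102.0)]
0.5 [np.float64(135.0), np.float64(143.0), np.float64(96.0), np.float64(105.0)]
0.6 [np.float64(142.0), np.float64(148.0), np.float64(100.0), np.float64(108.0)]
0.7 [np.float64(149.0), np.float64(153.0), np.float64(105.0), np.float64(111.0)]
0.8 [np.float64(155.0), np.float64(157.0), np.float64(110.0), np.float64(115.0)]
1.0 [np.float64(166.0), np.float64(164.0), np.float64(121.0), np.float64(121.0)]
pivot pin pred [260.36083001 116.62557037] guide lo/hi [281.10750871 136.31136039] [281.23055128 113.62502931]
col 281 [(110, '6ff'), (114, '4ff'), (118, '4ef'), (122, '4ef'), (126, 'fff'), (130, 'fff'), (134, 'fff'), (138, 'cbb'), (142, '222'), (146, '122'), (150, '222'), (154, '224'), (158, '22d'), (162, 'fff'), (166, 'fff'), (170, '23f'), (174, '22f'), (178, '23f'), (182, '22f'), (186, '23f'), (190, '22f'), (194, '22f'), (198, '22f'), (202, '22f'), (206, '22f'), (210, '23f'), (214, '23f'), (218, 'fff'), (222, 'caa'), (226, 'cbb')]
brass [(297, [258, 85, 19, 35], [23.9, 18.7]), (297, [287, 87, 17, 33], [55.9, 19.2]), (16, [241, 230, 6, 6], [2.4, 152.8]), (18, [247, 233, 5, 9], [7.8, 156.6]), (17, [245, 241, 7, 8], [6.8, 164.5]), (23, [313, 250, 8, 10], [75.5, 174.9])]
```

The pawl is now back down on the teeth at about 0.15 rad, because my finger had nudged it from downhill. The rod is about 12 mm forward, so I can repeat the flip, this time keeping the fingertip low so it drives the tab all the way to the stop.

play_rows:
  series:
    - [[-0.005,0.036,0,0,0,0,0],[-0.005,0.036,0,0,0,0,0],[-0.005,0.036,0,0,0,0,0],[0,0,-0.04,0,0,0,0],[0,0,-0.04,0,0,0,0],[0,0,-0.034,0,0,0,0],[0,0,0,0,0,0,0],[0,0,0,0,0,0,0]]

```text
time: 21.5
tool_pos: [0.5138, 0.0756, 0.1904]
tool_rot: [0.004, 0.653, 0.757, 0.002]
contact_force: [0.9, 0.4, 1.0]
gripper_width: 0.0
grasp_force: 0.0
```

```bash
python3 st.py|head -1
```

```text
cradle xyz mm [179.2  -0.4  24. ] world [0.5138 0.0756 0.1904] rot err deg [29.8   4.77 -0.22] F cradle [ 0.8 -0.9  0.8] w 0.0 t 21.5
```

play_rows:
  series:
    - [[0.001,-0.008,0,0,0,0,0],[0.001,-0.008,0,0,0,0,0],[0.001,-0.008,0,0,0,0,0],[0.001,-0.008,0,0,0,0,0],[0.001,-0.008,0,0,0,0,0],[0.001,-0.008,0,0,0,0,0],[0.001,-0.008,0.001,0,0,0,0],[0.001,-0.008,0.001,0,0,0,0],[0,0,0,0,0,0,0]]

```text
time: 22.4
tool_pos: [0.5222, 0.01, 0.1921]
tool_rot: [0.004, 0.654, 0.756, 0.002]
contact_force: [-0.1, 0.3, -0.3]
gripper_width: -0.0
grasp_force: 0.0
```

```bash
python3 st.py|head -1;python3 - <<'E'
from h import *
grab('wrist','w14')
E
python3 pw.py w14
```

```text
cradle xyz mm [122.8   0.5  58.6] world [0.5222 0.01   0.1921] rot err deg [29.82  4.77 -0.07] F cradle [ 0.1  0.1 -0.4] w -0.0 t 22.4
[(8, [248, 213, 7, 3], [251.0, 214.1]), (9, [311, 213, 5, 5], [313.0, 214.7]), (624, [274, 219, 20, 33], [283.4, 235.5])]
0 [np.float64(191.0), np.float64(213.0), np.float64(142.0), np.float64(163.0)]
0.2 [np.float64(218.0), np.float64(233.0), np.float64(154.0), np.float64(172.0)]
0.4 [np.float64(243.0), np.float64(250.0), np.float64(169.0), np.float64(182.0)]
0.5 [np.float64(253.0), np.float64(257.0), np.float64(178.0), np.float64(187.0)]
0.6 [np.float64(263.0), np.float64(263.0), np.float64(186.0), np.float64(192.0)]
0.7 [np.float64(271.0), np.float64(267.0), np.float64(195.0), np.float64(198.0)]
0.8 [np.float64(278.0), np.float64(271.0), np.float64(204.0), np.float64(203.0)]
1.0 [np.float64(287.0), np.float64(275.0), np.float64(220.0), np.float64(213.0)]
pivot pin pred [251.42995284 193.38801174] guide lo/hi [282.96492728 223.81830011] [283.38516155 195.43189599]
col 283 [(110, '889'), (114, '889'), (118, 'cbb'), (122, 'aaa'), (126, '99a'), (130, '99a'), (134, 'baa'), (138, 'baa'), (142, 'a9a'), (146, '99a'), (150, 'caa'), (154, 'bab'), (158, '99a'), (162, '999'), (166, 'dbb'), (170, 'baa'), (174, '999'), (178, 'baa'), (182, 'bab'), (186, '99a'), (190, 'aaa'), (194, 'eff'), (198, 'fff'), (202, 'fff'), (206, 'fff'), (210, '9ab'), (214, '6ce'), (218, '6ce'), (222, '3df'), (226, '6ff')]
brass [(1383, [246, 191, 75, 61], [40.0, 133.9])]
```

The tab base is at row 219, which means about 1.0 rad at the stop. I lift clear and confirm.

play_rows:
  series:
    - [[0,0,0.03,0,0,0,0],[0,0,0.04,0,0,0,0],[0.003,-0.02,0.04,0,0,0,0],[0.003,-0.02,0.01,0,0,0,0],[0,0,0,0,0,0,0],[0,0,0,0,0,0,0]]

```text
time: 23.05
tool_pos: [0.5278, -0.0287, 0.3114]
tool_rot: [0.003, 0.654, 0.757, 0.002]
contact_force: [-0.9, -0.6, 0.0]
gripper_width: -0.0
grasp_force: 0.0
```

```bash
python3 st.py|head -1;python3 - <<'E'
from h import *
grab('wrist','w15');e=grab('top','t15');print('yel',blobs(mask(e['frame'],(22,150,150),(33,255,255)),8))
E
python3 pw.py w15|head -12
```

```text
cradle xyz mm [148.6   0.4 181.4] world [ 0.5278 -0.0287  0.3114] rot err deg [29.76  4.74 -0.14] F cradle [-0.4  0.9  0.2] w -0.0 t 23.05
yel [(15, [292, 223, 4, 5], [293.1, 224.9])]
[(392, [276, 129, 13, 43], [282.0, 151.1])]
0 [np.float64(105.0), np.float64(121.0), np.float64(86.0), np.float64(100.0)]
0.2 [np.float64(120.0), np.float64(133.0), np.float64(92.0), np.float64(104.0)]
0.4 [np.float64(135.0), np.float64(145.0), np.float64(99.0), np.float64(109.0)]
0.5 [np.float64(142.0), np.float64(150.0), np.float64(104.0), np.float64(112.0)]
0.6 [np.float64(149.0), np.float64(155.0), np.float64(108.0), np.float64(115.0)]
0.7 [np.float64(156.0), np.float64(159.0), np.float64(113.0), np.float64(118.0)]
0.8 [np.float64(161.0), np.float64(163.0), np.float64(118.0), np.float64(122.0)]
1.0 [np.float64(171.0), np.float64(169.0), np.float64(128.0), np.float64(128.0)]
pivot pin pred [261.57361586 122.87415685] guide lo/hi [281.7344301  142.18374501] [281.93492984 120.33594002]
col 282 [(110, '889'), (114, 'a9a'), (118, '899'), (122, 'fff'), (126, '6ce'), (130, '4ff'), (134, '6ff'), (138, '6ff'), (142, '6ff'), (146, '6ff'), (150, '6ff'), (154, '6ff'), (158, '6ff'), (162, '6ff'), (166, '6ff'), (170, '6ff'), (174, '22f'), (178, '23f'), (182, '23f'), (186, '23f'), (190, '22f'), (194, '23f'), (198, '23f'), (202, '22f'), (206, '22f'), (210, '22f'), (214, '22f'), (218, '33f'), (222, 'fff'), (226, 'cbb')]
brass [(342, [259, 121, 46, 13], [39.7, 47.7]), (22, [287, 144, 2, 22], [45.7, 74.5]), (15, [251, 216, 4, 11], [9.7, 141.1]), (18, [246, 228, 10, 5], [8.3, 150.3]), (15, [255, 236, 7, 6], [15.9, 158.2])]
```

Confirmed: the tab spans rows 129–172, so the pawl is at 1.0 and untouched. Pulling the rod back again.

play_rows:
  series:
    - [[-0.006,0.045,0,0,0,0,0.6],[-0.006,0.045,0,0,0,0,0.6],[-0.006,0.045,0,0,0,0,0.6],[-0.007,0.05,0,0,0,0,0.6],[0,0,-0.04,0,0,0,0.6],[0,0,-0.038,0,0,0,0.6],[0,0,0,0,0,0,0.6],[0,0,0,0,0,0,0],[0,0,0,0,0,0,0],[0,0,0,0,0,0,0]]

```text
time: 24.15
tool_pos: [0.5023, 0.155, 0.2366]
tool_rot: [0.003, 0.654, 0.757, 0.001]
contact_force: [-8.8, -0.7, 2.2]
gripper_width: 0.174
grasp_force: 58.9
```

play_rows:
  series:
    - [[0,0,0,0,0,0,0],[-0.0007,0.0051,0.003,0,0,0,0],[-0.0007,0.0051,0.003,0,0,0,0],[-0.0005,0.0034,0.002,0,0,0,0],[0,0,0,0,0,0,0],[0,0,0,0,0,0,0],[0,0,0,0,0,0,0]]

```text
time: 24.85
tool_pos: [0.5006, 0.1658, 0.2429]
tool_rot: [0.005, 0.654, 0.756, -0.001]
contact_force: [-4.5, -11.3, -2.0]
gripper_width: 0.171
grasp_force: 60.1
```

play_rows:
  series:
    - [[0,0,0,0,0,0,0.6],[0,0,0,0,0,0,0.6],[0,0,0.045,0,0,0,0.6],[0,0,0.045,0,0,0,0.6],[0.006,-0.045,0,0,0,0,1],[0.006,-0.045,0,0,0,0,1],[0.006,-0.045,0,0,0,0,1],[0.006,-0.045,0,0,0,0,1],[0.006,-0.045,0,0,0,0,1],[0.005,-0.025,0,0,0,0,1]]

```text
time: 25.85
tool_pos: [0.5368, -0.0839, 0.334]
tool_rot: [0.006, 0.655, 0.756, 0.003]
contact_force: [0.6, -0.6, 0.2]
gripper_width: 0.998
grasp_force: 0.0
```

play_rows:
  series:
    - [[0,0,-0.012,4.97,0.8,0,1],[0,0,-0.012,4.97,0.8,0,1],[0,0,-0.012,4.97,0.8,0,1],[0,0,-0.012,4.97,0.8,0,1],[0,0,-0.012,4.97,0.8,0,1],[0,0,-0.012,4.97,0.8,0,1],[0,0,0,0,0,0,1],[0,0,0,0,0,0,1]]

```text
time: 26.65
tool_pos: [0.5367, -0.0813, 0.261]
tool_rot: [-0.195, 0.632, 0.73, 0.17]
contact_force: [0.2, 0.0, 0.2]
gripper_width: 0.998
grasp_force: 0.0
```

```bash
python3 st.py|head -1; python3 - <<'E'
from h import *
grab('wrist','w16');e=grab('top','t16');print('yel',blobs(mask(e['frame'],(22,150,150),(33,255,255)),8),blobs(red(e['frame'])))
E
python3 pw.py w16|head -10; python3 - <<'E'
from h import *
d=load('w16');print(blobs(red(d['frame']),100))
E
```

```text
cradle xyz mm [ 77.2  -1.1 164.4] world [ 0.5367 -0.0813  0.261 ] rot err deg [ 0.07  0.1  -0.11] F cradle [ 0.1 -0.2  0.2] w 0.998 t 26.65
yel [(65, [280, 223, 15, 6], [287.6, 225.4])] [(340, [298, 220, 23, 18], [308.8, 228.4]), (138, [204, 225, 17, 12], [211.9, 230.2]), (46, [289, 228, 6, 10], [291.4, 232.3])]
[(491, [275, 129, 13, 43], [281.0, 149.6])]
0 [np.float64(99.0), np.float64(116.0), np.float64(101.0), np.float64(116.0)]
0.2 [np.float64(110.0), np.float64(127.0), np.float64(102.0), np.float64(118.0)]
0.4 [np.float64(123.0), np.float64(139.0), np.float64(106.0), np.float64(121.0)]
0.5 [np.float64(130.0), np.float64(146.0), np.float64(108.0), np.float64(123.0)]
0.6 [np.float64(138.0), np.float64(152.0), np.float64(111.0), np.float64(125.0)]
0.7 [np.float64(146.0), np.float64(158.0), np.float64(115.0), np.float64(127.0)]
0.8 [np.float64(153.0), np.float64(164.0), np.float64(119.0), np.float64(130.0)]
1.0 [np.float64(168.0), np.float64(175.0), np.float64(127.0), np.float64(136.0)]
pivot pin pred [260.89755571 145.12646385] guide lo/hi [281.32258088 161.79767101] [281.3775048  135.18179848]
[(322, [259, 181, 45, 9], [281.0, 184.9]), (2943, [259, 194, 45, 73], [281.0, 230.2])]
```

Pawl still at the stop, rod fully back and cartridge seated. Now I re-grasp the cartridge in the cradle so the held-in-cradle step counts in order.

play_rows:
  series:
    - [[-0.0016,0.0092,-0.0333,0,0,0,1],[-0.0016,0.0092,-0.0333,0,0,0,1],[-0.0016,0.0092,-0.0333,0,0,0,1],[-0.0016,0.0092,-0.0333,0,0,0,1],[-0.0014,0.0101,-0.0178,0,0,0,1],[-0.0014,0.0101,-0.0178,0,0,0,1],[0,0,0,0,0,0,1],[0,0,0,0,0,0,1]]

```text
time: 27.55
tool_pos: [0.5279, -0.0238, 0.0929]
tool_rot: [-0.194, 0.632, 0.731, 0.17]
contact_force: [0.5, 0.1, 1.2]
gripper_width: 1.0
grasp_force: 0.0
```

```bash
python3 st.py|head -1
```

```text
cradle xyz mm [ 43.5  -0.4 -10.3] world [ 0.5279 -0.0238  0.0929] rot err deg [ 0.05  0.16 -0.21] F cradle [ 0.6 -0.5  1. ] w 1.0 t 27.55
```

play_rows:
  series:
    - [[0,0,0,0,0,0,0],[0,0,0,0,0,0,0],[0,0,0,0,0,0,0],[0,0,0,0,0,0,0],[0,0,0,0,0,0,0],[0,0,0,0,0,0,0],[0,0,0,0,0,0,0]]

```text
time: 28.25
tool_pos: [0.5281, -0.0247, 0.0928]
tool_rot: [-0.194, 0.632, 0.73, 0.17]
contact_force: [-0.8, -2.8, 5.2]
gripper_width: 0.49
grasp_force: 61.2
```

```bash
python3 st.py|head -1
```

```text
cradle xyz mm [42.6 -0.5 -9.8] world [ 0.5281 -0.0247  0.0928] rot err deg [ 0.04  0.17 -0.11] F cradle [0.3 1.1 5.9] w 0.49 t 28.25
```

play_rows:
  series:
    - [[0,0,0,0,0,0,1],[0,0,0,0,0,0,1],[0,0,0,0,0,0,1],[0,0,0,0,0,0,1],[0.0021,-0.0148,0.026,0,0,0,1],[0.0021,-0.0148,0.026,0,0,0,1],[0.0021,-0.0148,0.026,0,0,0,1],[0.0021,-0.0148,0.026,0,0,0,1],[0,0,0.03,0,0,0,1],[0,0,0.04,0,0,0,1]]

```text
time: 29.25
tool_pos: [0.5346, -0.0831, 0.2647]
tool_rot: [-0.197, 0.633, 0.73, 0.169]
contact_force: [0.2, -0.2, -0.2]
gripper_width: 0.999
grasp_force: 0.0
```

play_rows:
  series:
    - [[0,0,0.014,-4.97,-0.8,0,1],[0,0,0.014,-4.97,-0.8,0,1],[0,0,0.014,-4.97,-0.8,0,1],[-0.006,0.04,0.014,-4.97,-0.8,0,0.6],[-0.006,0.04,0.014,-4.97,-0.8,0,0.6],[-0.006,0.04,0,-4.97,-0.8,0,0.6],[-0.006,0.045,0,0,0,0,0.6],[-0.006,0.045,0,0,0,0,0.6],[-0.004,0.041,0,0,0,0,0.6],[0,0,0,0,0,0,0.6]]

```text
time: 30.25
tool_pos: [0.5002, 0.172, 0.3351]
tool_rot: [0.003, 0.651, 0.759, 0.003]
contact_force: [0.3, -0.2, 0.4]
gripper_width: 0.601
grasp_force: 0.0
```

```bash
python3 st.py|head -1; python3 - <<'E'
from h import *
e=grab('top','t17');print('yel',blobs(mask(e['frame'],(22,150,150),(33,255,255)),8),blobs(red(e['frame'])))
E
```

```text
cradle xyz mm [335.9  -0.5 100.7] world [0.5002 0.172  0.3351] rot err deg [29.71  4.85 -0.52] F cradle [-0.1 -0.2  0.5] w 0.601 t 30.25
yel [(65, [280, 223, 15, 6], [287.6, 225.4])] [(337, [298, 220, 23, 18], [309.0, 228.4]), (47, [289, 228, 6, 10], [291.4, 232.4]), (224, [384, 316, 19, 21], [393.1, 325.7])]
```

play_rows:
  series:
    - [[0,-0.002,-0.04,0,0,0,0.6],[0,0,-0.04,0,0,0,0.6],[0,0,-0.015,0,0,0,0.6],[0,0,0,0,0,0,0],[0,0,0,0,0,0,0],[0,0,0,0,0,0,0],[0,0,0,0,0,0,0],[0.0007,-0.0051,-0.003,0,0,0,0],[0.0008,-0.0052,-0.003,0,0,0,0],[0,0,0,0,0,0,0]]

```text
time: 31.3
tool_pos: [0.5023, 0.1548, 0.2365]
tool_rot: [0.004, 0.654, 0.757, 0.001]
contact_force: [-6.6, -3.0, 0.4]
gripper_width: 0.176
grasp_force: 59.0
```

play_rows:
  series:
    - [[0.0003,-0.0021,-0.0012,0,0,0,0],[0,0,0,0,0,0,0],[0,0,0,0,0,0,0]]

```text
time: 31.6
tool_pos: [0.5025, 0.1531, 0.2355]
tool_rot: [0.004, 0.654, 0.757, 0.001]
contact_force: [-7.5, -1.5, 1.4]
gripper_width: 0.174
grasp_force: 59.2
```

play_rows:
  series:
    - [[0.0002,-0.0017,-0.001,0,0,0,0],[0,0,0,0,0,0,0],[0,0,0,0,0,0,0]]

```text
time: 31.9
tool_pos: [0.5028, 0.1516, 0.2346]
tool_rot: [0.004, 0.654, 0.757, 0.001]
contact_force: [-8.4, -1.4, 1.8]
gripper_width: 0.175
grasp_force: 59.2
```

play_rows:
  series:
    - [[0.0002,-0.0017,-0.001,0,0,0,0],[0,0,0,0,0,0,0],[0,0,0,0,0,0,0]]

```text
time: 32.2
tool_pos: [0.5028, 0.1516, 0.2346]
tool_rot: [0.002, 0.653, 0.757, 0.003]
contact_force: [-9.3, 4.8, 5.1]
gripper_width: 0.177
grasp_force: 59.6
```

play_rows:
  series:
    - [[0.0002,-0.0017,-0.001,0,0,0,0],[0,0,0,0,0,0,0],[0,0,0,0,0,0,0]]

```text
time: 32.5
tool_pos: [0.5028, 0.1515, 0.2346]
tool_rot: [0.001, 0.653, 0.757, 0.004]
contact_force: [-11.4, 10.5, 8.8]
gripper_width: 0.175
grasp_force: 60.0
```

play_rows:
  series:
    - [[0.0001,-0.0009,-0.0005,0,0,0,0],[0,0,0,0,0,0,0],[0,0,0,0,0,0,0]]

```text
time: 32.8
tool_pos: [0.5028, 0.1515, 0.2345]
tool_rot: [0.001, 0.653, 0.757, 0.005]
contact_force: [-12.9, 13.5, 9.4]
gripper_width: 0.175
grasp_force: 60.2
```

The rod is hard against the cartridge (about 16 N). Release, then flip the pawl down from its downhill side.

play_rows:
  series:
    - [[0,0,0,0,0,0,0.6],[0,0,0,0,0,0,0.6],[0,0,0,0,0,0,0.6],[0,0,0.045,0,0,0,0.6],[0,0,0.045,0,0,0,0.6],[0.006,-0.046,0,0,0,0,0],[0.006,-0.046,0,0,0,0,0],[0.006,-0.046,0,0,0,0,0],[0.007,-0.046,0,0,0,0,0],[0,0,0,0,0,0,0]]

```text
time: 33.8
tool_pos: [0.5294, -0.0415, 0.3199]
tool_rot: [0.005, 0.656, 0.754, 0.002]
contact_force: [0.3, 1.3, -1.0]
gripper_width: -0.001
grasp_force: 0.0
```

```bash
python3 st.py|head -1;python3 - <<'E'
from h import *
grab('wrist','w18')
E
python3 pw.py w18|sed -n '1p;9,11p'
```

```text
cradle xyz mm [141.6   0.6 195.3] world [ 0.5294 -0.0415  0.3199] rot err deg [29.94  4.71  0.27] F cradle [ 0.6 -0.5 -1.5] w -0.001 t 33.8
[(408, [276, 113, 12, 42], [281.6, 133.9])]
1.0 [np.float64(154.0), np.float64(153.0), np.float64(112.0), np.float64(113.0)]
pivot pin pred [261.53243672 108.97148834] guide lo/hi [281.38839863 127.53561462] [281.42241208 105.68445945]
col 281 [(110, '6ce'), (114, '5ff'), (118, '6ff'), (122, '6ff'), (126, '6ff'), (130, '6ff'), (134, '6ff'), (138, '6ff'), (142, '6ff'), (146, '6ff'), (150, '6ff'), (154, '4ff'), (158, '22f'), (162, '22f'), (166, '22f'), (170, '22f'), (174, '23f'), (178, '23f'), (182, '22f'), (186, '23f'), (190, '23f'), (194, '22f'), (198, '23f'), (202, '23f'), (206, 'cdf'), (210, 'eff'), (214, 'cba'), (218, 'cab'), (222, 'caa'), (226, 'caa')]
```

play_rows:
  series:
    - [[0,0,-0.045,0,0,0,0],[0,0,-0.045,0,0,0,0],[0,0,-0.045,0,0,0,0],[0,0,-0.006,0,0,0,0],[0,0,0,0,0,0,0]]

```text
time: 34.35
tool_pos: [0.5283, -0.0356, 0.1779]
tool_rot: [0.003, 0.653, 0.757, 0.002]
contact_force: [0.2, -0.2, 1.2]
gripper_width: -0.003
grasp_force: 0.0
```

play_rows:
  series:
    - [[-0.001,0.01,0,0,0,0,0],[-0.001,0.01,0,0,0,0,0],[-0.0015,0.01,0,0,0,0,0],[-0.0015,0.01,0.002,0,0,0,0],[-0.0015,0.01,0.003,0,0,0,0],[-0.0015,0.01,0.003,0,0,0,0],[-0.0015,0.01,0.004,0,0,0,0],[-0.001,0.006,0.004,0,0,0,0],[0,0,0,0,0,0,0]]

```text
time: 35.25
tool_pos: [0.521, 0.0377, 0.1994]
tool_rot: [0.01, 0.653, 0.757, 0.002]
contact_force: [0.8, -10.4, 9.1]
gripper_width: -0.003
grasp_force: 6.5
```

play_rows:
  series:
    - [[0.002,-0.015,0.02,0,0,0,0],[0.002,-0.015,0.04,0,0,0,0],[0.002,-0.02,0.04,0,0,0,0],[0.002,-0.02,0.03,0,0,0,0],[0,0,0,0,0,0,0],[0,0,0,0,0,0,0]]

```text
time: 35.85
tool_pos: [0.5267, -0.03, 0.326]
tool_rot: [0.005, 0.654, 0.757, 0.003]
contact_force: [-0.2, 0.1, -0.3]
gripper_width: -0.001
grasp_force: 0.0
```

```bash
python3 st.py|head -1;python3 - <<'E'
from h import *
grab('wrist','w19');e=grab('top','t19');print('yel',blobs(mask(e['frame'],(22,150,150),(33,255,255)),8),blobs(red(e['frame'])))
E
python3 pw.py w19|sed -n '1,6p;9,11p'
```

```text
cradle xyz mm [154.8   1.6 194.6] world [ 0.5267 -0.03    0.326 ] rot err deg [29.8   4.93 -0.11] F cradle [ 0.   0.2 -0.3] w -0.001 t 35.85
yel [(51, [266, 223, 13, 8], [271.7, 227.1])] [(259, [298, 220, 18, 18], [306.3, 228.9]), (131, [211, 225, 17, 11], [219.0, 229.9]), (225, [384, 316, 19, 21], [393.2, 325.7])]
[(358, [277, 90, 12, 32], [282.7, 105.7]), (73, [263, 94, 5, 29], [265.1, 108.0]), (65, [298, 96, 4, 28], [299.2, 109.2])]
0 [np.float64(104.0), np.float64(119.0), np.float64(86.0), np.float64(99.0)]
0.2 [np.float64(118.0), np.float64(130.0), np.float64(91.0), np.float64(103.0)]
0.4 [np.float64(132.0), np.float64(141.0), np.float64(98.0), np.float64(108.0)]
0.5 [np.float64(139.0), np.float64(147.0), np.float64(103.0), np.float64(111.0)]
0.6 [np.float64(146.0), np.float64(151.0), np.float64(107.0), np.float64(114.0)]
1.0 [np.float64(167.0), np.float64(165.0), np.float64(126.0), np.float64(126.0)]
pivot pin pred [263.05350952 121.08694782] guide lo/hi [282.33848716 139.53256752] [282.60550674 118.6109837 ]
col 282 [(110, '5ff'), (114, '4ff'), (118, '4ff'), (122, 'acd'), (126, 'fff'), (130, 'fff'), (134, 'fff'), (138, 'fff'), (142, 'cbb'), (146, 'baa'), (150, '212'), (154, '222'), (158, '222'), (162, '22d'), (166, 'fff'), (170, '22f'), (174, '22f'), (178, '22f'), (182, '23f'), (186, '23f'), (190, '22f'), (194, '23f'), (198, '22f'), (202, '22f'), (206, '22f'), (210, '22f'), (214, '9af'), (218, 'fff'), (222, 'cbb'), (226, 'cba')]
```

The pawl is down and reads the same as at the start (tab at 271.7 against 271.8 px). The rod is about 16 mm off its stop, and the cartridge is seated. Handing in.

```bash
python3 -c "
from plant import manip
print(manip.job_done())"
```

```text
the job is handed in; nothing more can be done
None
```

The press is loaded and handed in: by my last camera readings the cartridge is home, the rod is against it and the pawl is down on the teeth. The first flip only got the pawl to about 0.6 rad, so I moved the rod forward, redid the flip, pull-back and held-in-cradle steps in order, and finished from there; no verdict was shown.

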